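Lock embossing dies into the leather bench jig

TASK

Make the embossing jig ready: set every wooden-handled brass die that lies on the bench upright, fully down in a pocket of the jig (any pocket, one die each), then lay the steel retaining bar across the two blue supports over the dies, down in both cradles. Then fit the T-key's square tip into the recess of the red clamp knob, turn it clockwise until the clamp's arm lies along the bar, over its end, and put the key back upright in its wooden stand. Leave the other things on the bench where they are.

Things in the scene. Friction and masses are not known exactly. Their poses are not given: they have to be found in the camera images.
- jig: dark steel jig fixed to the bench, base 100 (x) x 268 (y) x 8 mm; origin on the bench under the middle of its pocket row, z up. Pockets in a row along y, 66 (x) by 38 (y) mm inside, floor 8 mm, wall tops 18 mm above the bench. Blue supports at y = -104 to -131 and 104 to 131 mm, 50 mm wide in x, 68 mm high. A 40 mm thick pillar at y = 158 mm carries the clamp knob
- pocket0 (a point): middle of the floor of pocket 0 of the jig, at jig y = -69 mm, 8 mm above the bench; axes as the jig's
- pocket1 (a point): middle of the floor of pocket 1 of the jig, at jig y = -23 mm, 8 mm above the bench; axes as the jig's
- pocket2 (a point): middle of the floor of pocket 2 of the jig, at jig y = 23 mm, 8 mm above the bench; axes as the jig's
- pocket3 (a point): middle of the floor of pocket 3 of the jig, at jig y = 69 mm, 8 mm above the bench; axes as the jig's
- bar_seat (a point): midway between the two supports, at jig x = y = 0, 60 mm up at the height of the cradle floors; axes as the jig's. The bar's origin belongs here with the bar along the jig's y. The cradles are 34.8 mm wide in x between cheeks 8 mm high, with end stops 8 mm high, 251 mm apart
- die0: embossing die, about 0.25 kg: brass foot 62 (x) x 34 (y) x 12 mm high, on it a light wooden grip block 44 (x) x 18 (y) mm from 12 to 50 mm above the underside; origin in the middle of the underside, z up. It fits a pocket with its x along the jig's x, either way round, 2 mm free on each side. All dies are alike; some may be absent
- die1: embossing die, about 0.25 kg: brass foot 62 (x) x 34 (y) x 12 mm high, on it a light wooden grip block 44 (x) x 18 (y) mm from 12 to 50 mm above the underside; origin in the middle of the underside, z up. It fits a pocket with its x along the jig's x, either way round, 2 mm free on each side. All dies are alike; some may be absent
- die2: embossing die, about 0.25 kg: brass foot 62 (x) x 34 (y) x 12 mm high, on it a light wooden grip block 44 (x) x 18 (y) mm from 12 to 50 mm above the underside; origin in the middle of the underside, z up. It fits a pocket with its x along the jig's x, either way round, 2 mm free on each side. All dies are alike; some may be absent
- die3: embossing die, about 0.25 kg: brass foot 62 (x) x 34 (y) x 12 mm high, on it a light wooden grip block 44 (x) x 18 (y) mm from 12 to 50 mm above the underside; origin in the middle of the underside, z up. It fits a pocket with its x along the jig's x, either way round, 2 mm free on each side. All dies are alike; some may be absent
- bar: steel retaining bar 244 (x) x 30 (y) x 12 mm high with a wooden grip rib on its top in the middle, 70 (x) x 16 (y) mm, from 12 to 42 mm above the underside; origin in the middle of its underside, x along its length, z up; about 0.4 kg. It fits the cradles either way round and then clears the dies by 2 mm
- clamp (a joint): angle of the red clamp knob about the vertical, rad: 0 = its arm points along the jig's +x (open), growing clockwise seen from above to a stop at 1.57, arm along the jig's -y over the bar's end. Friction 0.08 N m; stays where left. The arm reaches 63 mm from the axis, is 20 mm wide, underside 74.5 mm and top 83.5 mm above the bench
- recess (a point): middle of the mouth of the square recess in the top of the clamp knob (a 46 mm square block), at jig y = 158 mm, 102.5 mm above the bench; recess 19 mm square, 20 mm deep, 3 mm bevel at the mouth; x points along the clamp's arm, the recess's sides are parallel to x and y; turns with the knob
- key: T-key, 0.2 kg, upright in the stand: square steel tip 16 mm wide, 28 mm long (11 mm wide in its last 6 mm), collar 34 mm across at 28 to 33 mm, 14 mm shaft, orange cross handle 80 (x) x 20 (y) mm at 86 to 114 mm above the tip's end; origin in the middle of the tip's end, z up; tip sides parallel to x and y. It turns about 0.2 rad in the recess before it drives the knob
- stand: dark wooden key stand fixed to the bench, 60 x 60 x 45 mm high; origin on the bench under its middle; the key's hole in its top
- stand_hole (a point): middle of the mouth of the 20 mm square hole in the stand's top, 45 mm above the bench, 35 mm deep, sides parallel to the stand's x and y, 3 mm bevel; the key at home has its tip 28 mm below this point and its collar on the stand
- flask: black drinking flask, 72 mm diameter, 200 mm high, a bystander
- dye_jar: amber jar, 56 mm diameter, 75 mm high, a bystander
- dye_jar2: green jar, 56 mm diameter, 75 mm high, a bystander
- mallet: white mallet head 68 mm thick and 100 mm long with a dark handle, lying, a bystander
- spool: wooden thread spool, 48 mm diameter, 52 mm high, a bystander
- weight: brass hold-down weight, 64 mm diameter, 64 mm high, a bystander beyond the jig
Mind the look-alikes: they are no part of the job. Leave any orange look-alike of the bar alone.

How it is judged (in metres and radians):
On the way, in this order (a step that is already met when the one before it is completed fails the run):
1. every die present is seated upright in a pocket of the jig (((horizontal distance between die0 and pocket0 below 0.005 m and z of die0 in the frame of pocket0 below 0.004 m and angle between the x axis of die0 and the x axis of jig, either way round below 0.15 rad and angle between die0's own z axis and vertical below 0.08 rad) or (horizontal distance between die0 and pocket1 below 0.005 m and z of die0 in the frame of pocket1 below 0.004 m and angle between the x axis of die0 and the x axis of jig, either way round below 0.15 rad and angle between die0's own z axis and vertical below 0.08 rad) or (horizontal distance between die0 and pocket2 below 0.005 m and z of die0 in the frame of pocket2 below 0.004 m and angle between the x axis of die0 and the x axis of jig, either way round below 0.15 rad and angle between die0's own z axis and vertical below 0.08 rad) or (horizontal distance between die0 and pocket3 below 0.005 m and z of die0 in the frame of pocket3 below 0.004 m and angle between the x axis of die0 and the x axis of jig, either way round below 0.15 rad and angle between die0's own z axis and vertical below 0.08 rad)) and ((horizontal distance between die1 and pocket0 below 0.005 m and z of die1 in the frame of pocket0 below 0.004 m and angle between the x axis of die1 and the x axis of jig, either way round below 0.15 rad and angle between die1's own z axis and vertical below 0.08 rad) or (horizontal distance between die1 and pocket1 below 0.005 m and z of die1 in the frame of pocket1 below 0.004 m and angle between the x axis of die1 and the x axis of jig, either way round below 0.15 rad and angle between die1's own z axis and vertical below 0.08 rad) or (horizontal distance between die1 and pocket2 below 0.005 m and z of die1 in the frame of pocket2 below 0.004 m and angle between the x axis of die1 and the x axis of jig, either way round below 0.15 rad and angle between die1's own z axis and vertical below 0.08 rad) or (horizontal distance between die1 and pocket3 below 0.005 m and z of die1 in the frame of pocket3 below 0.004 m and angle between the x axis of die1 and the x axis of jig, either way round below 0.15 rad and angle between die1's own z axis and vertical below 0.08 rad)) and ((horizontal distance between die2 and pocket0 below 0.005 m and z of die2 in the frame of pocket0 below 0.004 m and angle between the x axis of die2 and the x axis of jig, either way round below 0.15 rad and angle between die2's own z axis and vertical below 0.08 rad) or (horizontal distance between die2 and pocket1 below 0.005 m and z of die2 in the frame of pocket1 below 0.004 m and angle between the x axis of die2 and the x axis of jig, either way round below 0.15 rad and angle between die2's own z axis and vertical below 0.08 rad) or (horizontal distance between die2 and pocket2 below 0.005 m and z of die2 in the frame of pocket2 below 0.004 m and angle between the x axis of die2 and the x axis of jig, either way round below 0.15 rad and angle between die2's own z axis and vertical below 0.08 rad) or (horizontal distance between die2 and pocket3 below 0.005 m and z of die2 in the frame of pocket3 below 0.004 m and angle between the x axis of die2 and the x axis of jig, either way round below 0.15 rad and angle between die2's own z axis and vertical below 0.08 rad)) and ((horizontal distance between die3 and pocket0 below 0.005 m and z of die3 in the frame of pocket0 below 0.004 m and angle between the x axis of die3 and the x axis of jig, either way round below 0.15 rad and angle between die3's own z axis and vertical below 0.08 rad) or (horizontal distance between die3 and pocket1 below 0.005 m and z of die3 in the frame of pocket1 below 0.004 m and angle between the x axis of die3 and the x axis of jig, either way round below 0.15 rad and angle between die3's own z axis and vertical below 0.08 rad) or (horizontal distance between die3 and pocket2 below 0.005 m and z of die3 in the frame of pocket2 below 0.004 m and angle between the x axis of die3 and the x axis of jig, either way round below 0.15 rad and angle between die3's own z axis and vertical below 0.08 rad) or (horizontal distance between die3 and pocket3 below 0.005 m and z of die3 in the frame of pocket3 below 0.004 m and angle between the x axis of die3 and the x axis of jig, either way round below 0.15 rad and angle between die3's own z axis and vertical below 0.08 rad))), for 0.2 s.
2. the bar lies in both cradles (horizontal distance between bar and bar_seat below 0.007 m and z of bar in the frame of bar_seat between -0.004 and 0.004 m and angle between the x axis of bar and the y axis of jig, either way round below 0.06 rad and angle between bar's own z axis and vertical below 0.05 rad), for 0.2 s.
3. the key's tip is in the knob's recess, the clamp not yet turned (under 0.6 rad) (horizontal distance between key and recess below 0.006 m and z of key in the frame of recess below -0.01 m and angle between key's own z axis and vertical below 0.12 rad and value of joint clamp below 0.6 rad), for 0.1 s.
4. with the key in the recess the clamp is turned beyond 1.35 rad (horizontal distance between key and recess below 0.006 m and z of key in the frame of recess below -0.01 m and angle between key's own z axis and vertical below 0.12 rad and value of joint clamp above 1.35 rad), for 0.1 s.
At the end, for the whole second after the job is handed in: Every die stands in a pocket (5 mm in plan, foot 4 mm from the floor, 0.15 rad square, upright); bar in both cradles (7 mm in plan, 4 mm in height, 0.06 rad); clamp beyond 1.35 rad; key upright in its stand (tip 22 mm or more down the hole, 6 mm in plan); all at rest (all of step 1 and all of step 2 and value of joint clamp above 1.35 rad and horizontal distance between key and stand_hole below 0.006 m and z of key in the frame of stand_hole below -0.022 m and angle between key's own z axis and vertical below 0.1 rad and linear speed of each of die0, die1, die2, die3, bar, key below 0.02 m/s); the robot touches nothing.
It fails at once if a bystander (flask, jars, mallet, spool, weight) is moved more than 40 mm or knocked over (distance of any of flask, dye_jar, dye_jar2, mallet, spool, weight from where it was at the start of the episode above 0.04 m or angle between any of flask, dye_jar, dye_jar2, mallet, spool, weight's own z axis and vertical above 0.5 rad).
Of die0, die1, die2, die3 only 2 to 4 are there at a start; the rules pass over those that are not, and their reading is None.
At some moment in a run one of die0, die1, die2, die3, bar may be knocked a few centimetres aside while the robot is not near it.
It also fails if it takes over 210 s, if anything falls off the work surface, if the arm or the gripper's body presses on something with over 40 N, if the wrist force passes 120 N, or if a joint passes its speed limit or range.

ROBOT

A 6-joint arm with a two-finger parallel gripper is mounted at the origin on the work surface. World frame = base frame: x ahead of the robot, y to its left, z up, the work surface at z = 0. Lengths are in mm, angles in degrees, forces in N, time in s.
With the tool pointing down it reaches from about 300 to 850 mm from the base axis. Payload 4.2 kg.
Tool frame: the origin (TCP) lies on the centre line of the jaws, within the pads' length; the fingertips stand 11 mm ahead of it and the grasp point (between the pads) lies 8 mm behind it; z points along the fingers, y is the line along which they close (so a half turn about z gives the same grasp; the last joint's range is limited). The gripper opens to 91 mm and grips with 3 to 60 N. Pads are 32 mm wide; open, the fingers measure 118 mm over their backs; the gripper's body (76 mm by 178 mm) begins 60 mm behind the grasp point.
Start: joints at [-68.411, 18.312, 89.639, -0, 72.044, -1.146], TCP at [222.224, -530.338, 224.976] pointing down, gripper open.
Joint ranges: [-177.97, 177.97], [-48.28, 115.42], [12.27, 149.76], [-77.06, 257.06], [2.81, 150.46], [-146.56, 146.56]. Speed limits (degrees/s): [147.25, 147.25, 180, 180, 180, 180].

INTERFACE

Orientations are given as [roll, pitch, yaw] about the fixed x, y, z axes, in that order (R = Rz(yaw) Ry(pitch) Rx(roll)).
In Python, from workcell import env, grab_frame, camera_model, models gives the robot as it stands.
- The arm moves only by the shell command python3 -m crank 'ROWS' [FORCE]. ROWS is text: rows parted by semicolons, each of 7 numbers parted by spaces: the closure, from -1 (fully open) to 1 (shut), so that 0 is half open, then the shift along the tool's x, y, z in mm, then the turn, a rotation vector about the tool's x, y, z in degrees. A call has 1 to 10 rows; each row shifts and turns the commanded pose from where the row before left it, along the tool's axes as they then stand; what a row does not reach is not made up. A row lasts 1/8 s, in which the tool goes at most 62.5 mm and 10.7 degrees, less where a joint would pass 70% of its speed; a pose out of reach is approached as far as the arm can. A call is refused whole if a number of a shift passes 62.5 or a number of a turn 10.7, either way. A call with a gripper value outside its range is refused whole. The fingers move at their own pace and stop on an object; FORCE is the grip in N (left out, the last holds). Time passes only in rows, so rows that do not move let the fingers close. It gives the time, the measured TCP pose, the force, the opening and the grip force at its end, in the units of the state.
- env.state(): the state, without advancing time (a new reading comes with each control period).
- grab_frame(name): name is "scene" or "top" or "wrist"; returns the picture (420x560x3 uint8, blue, green, red); there is no depth.
- camera_model(name): a dict with "K" (3x3 intrinsics, pixels), "R" (3x3) and "t" (3): a world point X has camera coordinates R X + t; the wrist camera has in their place "mount" (4x4, takes a point from camera to tool coordinates, whose origin is the TCP and whose axes are the flange's). Camera axes: x right, y down, z forward; pixel columns grow to the right and rows downward; lengths in mm; the calibration is good to about 2 mm. A picture is of the moment at which its call begins: read the wrist's pose just before it. camera_model takes no time and is no camera call.
- env.job_done(): hands the job in; it is judged then, once.
Trained networks look in the newest picture that a camera, given by its name, has taken for a name from the list of things; names that differ only in an ending like _2 or _b are one class to them, and where a whole thing is asked for, a point or a joint stands for the part that bears it (a point fixed in the world has none). Each returns a list of dicts, best first, with "p" (0 to 1); they miss things now and then, are a little off and sometimes report something else, mostly with a low value. They report only what shows in the picture. A call takes as long as a camera call. They do not tell look-alikes from the thing itself.
- models.search_frame(name, camera): "point" ([x, y, z] in mm, in world coordinates, good to about 4 mm: the middle of the surface that is visible of it).
The state is a dict: "time_s": time; "qpos": joint angles; "qvel": joint speeds; "effort": joint torques, N m; "ee_pos": TCP position; "ee_rot": TCP orientation; "force": force on the tool from outside, world axes, zero at the start; "torque": the same for the moment, N m; "gripper_width": finger opening in mm; "gripper_force": force on a finger pad.
Only numpy, scipy, OpenCV 4.12 (cv2) and the standard library are available. Lean on these libraries where they do the work, as an engineer would, in place of code of your own. Each camera call takes 0.05 s, during which the arm holds its last target. There are 200 camera calls.

## Working session

There is one attempt and no reset: what is moved stays moved. The work goes in short steps, Python scripts to look and compute and a shell command to move; the robot and the scene stay as the last step left them, time stands still between calls to the robot, and variables do not carry over. Pictures are saved under pics/ and viewed, at most 17 in all, crops included, and the job is handed in when it is done.

```bash
ls; mkdir -p pics; python3 - <<'E'
from workcell import env, grab_frame, camera_model, models
import cv2, numpy as np
np.set_printoptions(suppress=True,precision=2)
s=env.state(); print(s)
for c in ["scene","top"]:
    im=grab_frame(c); cv2.imwrite(f"pics/{c}0.png",im)
    m=camera_model(c); print(c,m["K"].tolist() if hasattr(m["K"],'tolist') else m["K"], np.array(m["R"]),np.array(m["t"]))
print(camera_model("wrist"))
for n in ["jig","die0","bar","recess","clamp","key","stand","flask","dye_jar","dye_jar2","mallet","spool","weight"]:
    for c in ["scene","top"]:
        try: print(n,c,[(round(d["p"],2),np.round(d["point"]).tolist()) for d in models.search_frame(n,c)][:6])
        except Exception as e: print(n,c,e)
E
```

```text
pics
{'time_s': 0.0, 'qpos': array([-68.41,  18.35,  89.71,   0.  ,  72.04,  -1.15]), 'qvel': array([-0.09,  0.03, -0.03,  0.  ,  0.03, -0.02]), 'effort': array([  0.  , -41.25, -23.2 ,   0.07,   0.05,  -0.  ]), 'ee_pos': array([ 222.03, -529.88,  224.14]), 'ee_rot': array([-179.9 ,   -0.  ,   22.74]), 'force': array([-0.53, -0.79, -0.63]), 'torque': array([-0.01,  0.  , -0.05]), 'gripper_force': 0.0, 'gripper_width': 91.31752549945908}
scene [[475.44247068826235, 0.0, 276.48870338882443], [0.0, 475.44247068826235, 210.1602997163494], [0.0, 0.0, 1.0]] [[ 0.67  0.74  0.01]
 [ 0.54 -0.48 -0.69]
 [-0.51  0.47 -0.72]] [-326.25 -261.99 1692.07]
top [[463.966717518979, 0.0, 279.940952922072], [0.0, 463.966717518979, 208.94655902788426], [0.0, 0.0, 1.0]] [[-0.03 -1.   -0.  ]
 [-1.    0.03 -0.06]
 [ 0.06 -0.   -1.  ]] [ -49.64  516.43 1295.95]
{'K': array([[299.12,   0.  , 285.22],
       [  0.  , 299.12, 201.46],
       [  0.  ,   0.  ,   1.  ]]), 'mount': array([[  -0.  ,   -0.96,   -0.27,   74.81],
       [   1.  ,   -0.  ,    0.  ,   -1.07],
       [  -0.  ,   -0.27,    0.96, -159.71],
 
[... 811 characters left out ...]
d scene []
stand top [(0.73, [442.0, 273.0, 47.0])]
flask scene [(0.62, [779.0, -318.0, 120.0])]
flask top [(0.66, [749.0, -287.0, 132.0])]
dye_jar scene [(0.73, [817.0, -119.0, 60.0])]
dye_jar top [(0.84, [775.0, -204.0, 74.0]), (0.65, [793.0, -102.0, 76.0])]
dye_jar2 scene [(0.73, [817.0, -119.0, 60.0])]
dye_jar2 top [(0.84, [775.0, -204.0, 74.0]), (0.65, [793.0, -102.0, 76.0])]
mallet scene [(0.56, [819.0, 40.0, 50.0])]
mallet top [(0.58, [808.0, 55.0, 53.0])]
spool scene [(0.87, [360.0, -452.0, 52.0])]
spool top [(0.65, [356.0, -445.0, 52.0])]
weight scene [(0.66, [710.0, -175.0, 30.0])]
weight top [(0.86, [697.0, -163.0, 31.0]), (0.39, [616.0, 89.0, 4.0]), (0.33, [446.0, 290.0, 122.0])]
```

```bash
python3 -c "
import cv2
for c in ['scene','top']:
    cv2.imwrite(f'pics/{c}0b.png',cv2.resize(cv2.imread(f'pics/{c}0.png'),(800,600),interpolation=cv2.INTER_CUBIC))"
```

```text
(no output)
```

View pics/top0b.png

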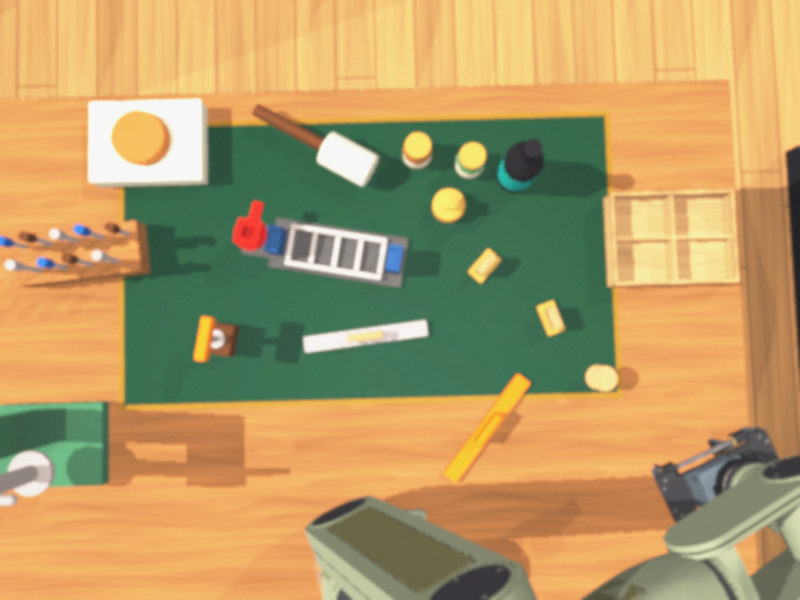

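View pics/scene0b.png

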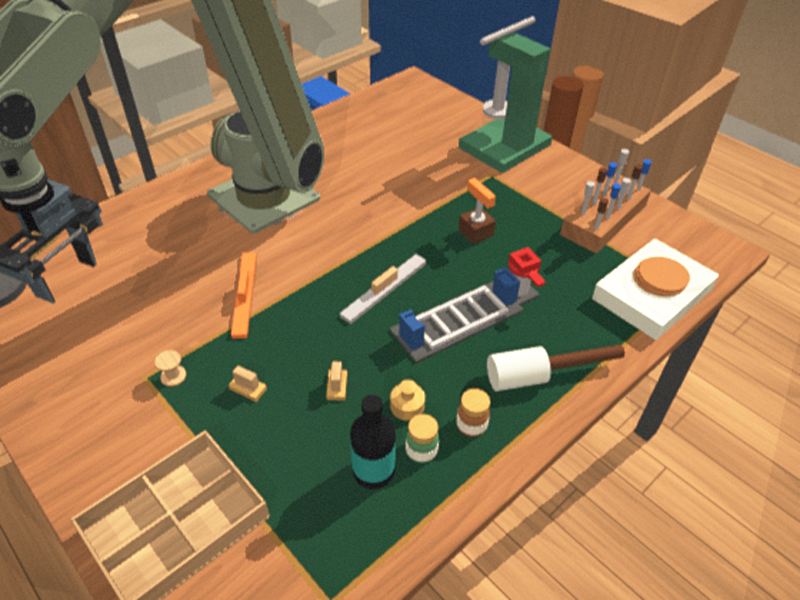

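The top picture shows two dies, at (485,265) and (550,318). The steel bar is at (365,337), the jig is centred near (335,253), and the red knob is at (250,232) with its arm pointing up (+x). The key and stand are at (213,338), and the orange look-alike bar is at (488,428). The scene picture agrees: both dies stand upright.

```bash
cat > h.py <<'E'
from workcell import env, grab_frame, camera_model, models
import cv2, numpy as np
from scipy.spatial.transform import Rotation as Ro
from scipy.optimize import least_squares
np.set_printoptions(suppress=True,precision=2)
def Rt(s): return Ro.from_euler('xyz',s["ee_rot"],degrees=True).as_matrix(), np.array(s["ee_pos"])
def cam(name):
    """-> K,R,t (world->cam) ; for wrist from present state"""
    m=camera_model(name)
    if name!="wrist": return np.array(m["K"]),np.array(m["R"]),np.array(m["t"]).ravel()
    R,p=Rt(env.state()); T=np.eye(4);T[:3,:3]=R;T[:3,3]=p
    W=np.linalg.inv(T@np.array(m["mount"])); return np.array(m["K"]),W[:3,:3],W[:3,3]
def snap(name,file=None):
    c=cam(name); im=grab_frame(name)
    if file: cv2.imwrite(f"pics/{file}.png",im); np.savez(f"pics/{file}.npz",K=c[0],R=c[1],t=c[2])
    return im,c
def load(f):
    z=np.load(f"pics/{f}.npz"); return cv2.imread(f"pics/{f}.png"),(z["K"],z["R"],z["t"])
def proj(c,X):
    q=np.atleast_2d(X)@c[1].T+c[2]; q=q@c[0].T; return q[:,:2]/q[:,2:]
def back(c,uv,z):
    uv=np.atleast_2d(uv).astype(float); d=np.c_[uv,np.ones(len(uv))]@np.linalg.inv(c[0]).T@c[1]; o=-c[1].T@c[2]
    return o+d*((z-o[2])/d[:,2:])
def net(n,cn): return [(round(d["p"],2),np.round(d["point"]).tolist()) for d in models.search_frame(n,cn)]
def go(x,y,z,yaw=None):
    R,p=Rt(env.state()); e=env.state()["ee_rot"]
    d=R.T@(np.array([x,y,z])-p)
    print("shift tool axes",d,"rows>=",np.abs(d).max()/62.5,"now",p,e)
    if yaw is not None:
        a=(yaw-e[2]+90)%180-90; print("then turn about tool z",-a,"(or half-turn alt",-(a-180*np.sign(a)),") q6",env.state()["qpos"][5])
E
python3 -m crank '-1 41.4 -15.1 0 0 0 0;-1 41.4 -15.1 0 0 0 0;-1 41.4 -15.1 0 0 0 0;-1 41.4 -15.1 0 0 0 0;-1 41.4 -15.1 0 0 0 0;-1 41.4 -15.1 0 0 0 0;-1 41.4 -15.1 0 0 0 0;-1 41.4 -15.1 0 0 0 0;-1 0 0 0 0 0 0;-1 0 0 0 0 0 0'
python3 - <<'E'
from h import *
im,c=snap("wrist","w1"); print(net("die0","wrist"))
cv2.imwrite("pics/w1b.png",cv2.resize(im,(800,600)))
E
```

```text
time_s: 2.65
ee_pos: [480.7, -291.1, 224.9]
ee_rot: [180.0, 0.0, 22.8]
force: [-0.5, 0.3, -0.4]
gripper_width: 91.5
gripper_force: 0.0
[(0.76, [574.0, -238.0, 18.0]), (0.75, [474.0, -354.0, 29.0])]
```

View pics/w1b.png

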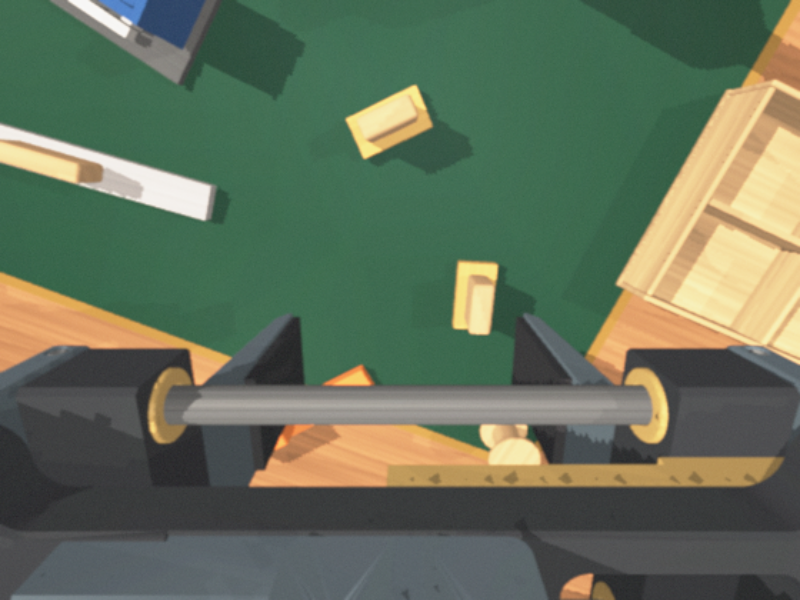

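The wrist picture shows the dies at (390,120) and (476,297) in the 800-wide view, both clear of their neighbours. The jig's corner is at top left and the bar's end at (210,200). Next I'll fit the box silhouettes.

```bash
cat >> h.py <<'E'
from scipy.optimize import minimize
DIE=[(-31,31,-17,17,0,12),(-22,22,-9,9,12,50)]
BAR=[(-122,122,-15,15,0,12),(-35,35,-8,8,12,42)]
def corners(b): return np.array([[x,y,z] for x in b[:2] for y in b[2:4] for z in b[4:]],float)
S=4
def render(c,boxes,q,shape):
    m=np.zeros((shape[0]*S,shape[1]*S),np.uint8); R=Ro.from_euler('z',q[2],degrees=True).as_matrix()
    for b in boxes:
        p=proj(c,corners(b)@R.T+np.array([q[0],q[1],q[3]]))*S
        cv2.fillConvexPoly(m,cv2.convexHull((p*16).round().astype(np.int32)),1,shift=4)
    return m
def notgreen(im):
    h=cv2.cvtColor(im,cv2.COLOR_BGR2HSV); g=(h[...,0]>45)&(h[...,0]<100)&(h[...,1]>70)
    return (~g&(h[...,2]>95)).astype(np.uint8)
def fit(views,boxes,q0,freez=True,seg=notgreen,pad=14):
    """views: list of (im,c). q=(x,y,yawdeg,z)"""
    data=[]
    for im,c in views:
        r=render(c,boxes,q0,im.shape); k=np.ones((2*pad*S+1,)*2,np.uint8)
        roi=cv2.dilate(r,k); M=seg(cv2.resize(im,None,fx=S,fy=S,interpolation=cv2.INTER_LINEAR)); data.append((c,M*roi,im.shape))
    def cost(v):
        q=np.array([v[0],v[1],v[2],v[3] if freez else q0[3]]); J=0
        for c,M,sh in data:
            r=render(c,boxes,q,sh); J+=1-(r&M).sum()/max(1,(r|M).sum())
        return J/len(data)
    best=None
    for dy in (-25,0,25):
        x0=np.array(q0,float)+[0,0,dy,0]
        sx=np.vstack([x0]+[x0+d for d in np.diag([8,8,15,6])])[: 5 if freez else 4, : 4 if freez else 3]
        r=minimize(cost,sx[0],method="Nelder-Mead",options=dict(initial_simplex=sx,xatol=.05,fatol=1e-5,maxiter=300))
        if best is None or r.fun<best.fun: best=r
    return best.x,1-best.fun
E
time python3 - <<'E'
from h import *
v=[load("w1")]
im,c=snap("top","t1")
print(fit(v,DIE,[576,-234,45,0],False),fit(v,DIE,[472,-357,105,0],False))
print(fit([(im,c)],DIE,[576,-234,45,0],False),fit([(im,c)],DIE,[472,-357,105,0],False))
v.append((im,c))
print(fit(v,DIE,[576,-234,45,0]),fit(v,DIE,[472,-357,105,0]))
E
```

```text
(array([ 576.95, -233.46,  137.42]), np.float64(0.8930627378280808)) (array([ 468.71, -361.93,  197.91]), np.float64(0.9273752211661112))
(array([ 576.32, -233.27,  -33.77]), np.float64(0.7004377736085053)) (array([ 495.81, -410.08,  183.34]), np.float64(0.16626039336160547))
(array([ 575.09, -235.31,  137.31,   21.11]), np.float64(0.8435403795145403)) (array([ 471.61, -357.79,   19.51,   14.92]), np.float64(0.55796713513724))
real	0m10.222s
user	0m10.144s
sys	0m0.176s
```

```bash
python3 -m crank '-1 31.2 -48.3 0 0 0 0;-1 31.2 -48.3 0 0 0 0;-1 31.2 -48.3 0 0 0 0;-1 31.2 -48.3 0 0 0 0;-1 31.2 -48.3 0 0 0 0;-1 31.2 -48.3 0 0 0 0;-1 0 0 0 0 0 8.7;-1 0 0 0 0 0 8.7;-1 0 0 0 0 0 8.7;-1 0 0 0 0 0 8.7'
python3 -m crank '-1 0 0 0 0 0 0;-1 0 0 0 0 0 0' >/dev/null
python3 - <<'E'
from h import *
im,c=snap("wrist","w2"); print([net(n,"wrist") for n in ["die0","jig","recess","key","bar"]])
cv2.imwrite("pics/w2b.png",cv2.resize(im,(800,600)))
E
```

```text
time_s: 4.05
ee_pos: [541.6, 47.7, 225.0]
ee_rot: [180.0, -0.0, -12.4]
force: [-0.1, 0.2, -1.0]
gripper_width: 91.2
gripper_force: 0.0
[[(0.61, [574.0, -225.0, 24.0])], [(0.62, [627.0, 104.0, 17.0])], [(0.88, [653.0, 208.0, 97.0]), (0.35, [625.0, 98.0, 17.0])], [(0.67, [471.0, 262.0, 10.0])], [(0.88, [448.0, 11.0, 13.0]), (0.67, [629.0, 100.0, 19.0])]]
```

View pics/w2b.png

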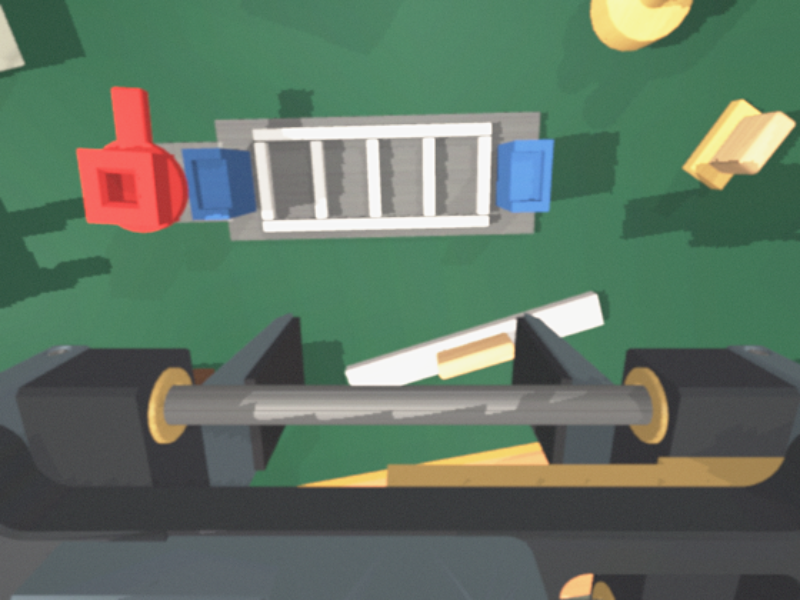

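The wrist picture shows the jig and its four empty pockets: white frame x 255–490, y 125–232, blue supports at (218,183) and (525,175). The recess is at (120,187) with its arm pointing up (open). The bar is at (475,340), and the first die is at (740,145).

```bash
cat >> h.py <<'E'
def hsvseg(lo,hi):
    return lambda im: (cv2.inRange(cv2.cvtColor(im,cv2.COLOR_BGR2HSV),np.array(lo),np.array(hi))>0).astype(np.uint8)
blue=hsvseg((104,120,40),(125,255,255)); red1=lambda im:(hsvseg((0,150,80),(8,255,255))(im)|hsvseg((172,150,80),(180,255,255))(im))
SUP=[(-25,25,-131,-104,0,68),(-25,25,104,131,0,68)]
E
python3 - <<'E'
from h import *
w1,w2=load("w1"),load("w2")
print("die a",fit([w1,w2],DIE,[576,-234,-42,0]), fit([w2],DIE,[576,-234,-42,0],False))
print("jig",fit([w2],SUP,[622,94,-12,0],False,blue),fit([w2],SUP,[622,94,-12,0],True,blue))
im,c=w2
h=cv2.cvtColor(im,cv2.COLOR_BGR2HSV); m=((h[...,1]<40)&(h[...,2]>170)).astype(np.uint8); m[:,:150]=0;m[:,380:]=0;m[180:]=0
p=cv2.findNonZero(m).reshape(-1,2); P=back(c,p,18)[:,:2].astype(np.float32); print("frame",cv2.minAreaRect(P))
for n in ("scene","top"):
    v=snap(n,n+"1"); print(n,fit([v],SUP,[622,94,-12,0],False,blue))
# bar
print("bar",fit([w2],BAR,[446,4,5,0],False))
E
```

```text
die a (array([ 576.45, -232.19,  -42.8 ,    1.72]), np.float64(0.929825033987019)) (array([ 576.23, -233.37,  -42.9 ]), np.float64(0.9601766117969822))
jig (array([612.59,  68.57, -10.67]), np.float64(0.6051757883291048)) (array([613.79,  73.19, -10.68, -25.35]), np.float64(0.6846272007562331))
frame ((613.1005859375, 58.153663635253906), (259.35174560546875, 88.18147277832031), 79.34864044189453)
scene (array([612.46,  63.42, -11.72]), np.float64(0.7753546634470269))
top (array([622.,  94., -37.]), np.float64(0.0))
bar (array([469.22,  -9.56,   6.04]), np.float64(0.2738033441869976))
```

```bash
python3 - <<'E'
from h import *
im,c=load("w2"); h=cv2.cvtColor(im,cv2.COLOR_BGR2HSV)
for u,v in [(367,122),(354,110),(383,122),(360,135),(152,128),(170,128),(135,125),(160,110),(200,150),(262,92),(230,120),(255,158),(160,155),(330,210),(300,245)]: print((u,v),h[v,u])
it,ct=load("top1"); h=cv2.cvtColor(it,cv2.COLOR_BGR2HSV)
for u,v in [(275,181),(192,167)]: print((u,v),h[v,u])
E
```

```text
(367, 122) [106 141 233]
(354, 110) [107 143 193]
(383, 122) [106 141 232]
(360, 135) [106 138 232]
(152, 128) [107 143 178]
(170, 128) [108 136 129]
(135, 125) [108 141 159]
(160, 110) [108 131 128]
(200, 150) [ 15  13 118]
(262, 92) [  0   0 247]
(230, 120) [ 15   9 119]
(255, 158) [  0   0 248]
(160, 155) [ 41  18 155]
(330, 210) [ 72 104 128]
(300, 245) [ 30   1 247]
(275, 181) [107 158 216]
(192, 167) [ 34  49 213]
```

```bash
python3 - <<'E'
from h import *
blue=hsvseg((100,95,50),(118,255,255))
w2=load("w2"); im,c=w2
q=back(c,[[261,124]],18)[0]; print(q)
a=fit([w2],SUP,[q[0],q[1],-11,0],False,blue,30); b=fit([w2],SUP,[q[0],q[1],-11,0],True,blue,30); print("jig",a,b)
print("scene",fit([load("scene1")],SUP,[q[0],q[1],-11,0],False,blue,20)); print("top",fit([load("top1")],SUP,[q[0],q[1],-11,0],False,blue,20))
print("all",fit([w2,load("scene1")],SUP,[q[0],q[1],-11,0],True,blue,20))
h=cv2.cvtColor(im,cv2.COLOR_BGR2HSV); m=((h[...,1]<25)&(h[...,2]>220)).astype(np.uint8); m[:,:170]=0;m[:,352:]=0;m[175:]=0
p=cv2.findNonZero(m).reshape(-1,2); P=back(c,p,18)[:,:2].astype(np.float32); print("frame",cv2.minAreaRect(P))
v=[w2]
print("bar",fit(v,BAR,[448,5,5,0],False,pad=8))
# white only bar
E
```

```text
[613.45  62.06  18.  ]
jig (array([611.55,  61.19, -10.57]), np.float64(0.9322482256176007)) (array([611.54,  61.18, -10.56,  -0.2 ]), np.float64(0.9330361665484753))
scene (array([612.47,  62.75, -11.32]), np.float64(0.8273473383028387))
top (array([616.75,  60.42, -12.39]), np.float64(0.3884337349397591))
all (array([612.03,  61.14, -10.68,  -0.47]), np.float64(0.8741768210646441))
frame ((612.4112548828125, 61.993797302246094), (193.02593994140625, 83.65242004394531), 79.31614685058594)
bar (array([461.43,  -4.15,   4.92]), np.float64(0.3374009870194501))
```

```bash
python3 - <<'E'
from h import *
go(576.4,-233,120,-42.8)
E
```

```text
shift tool axes [ 92.77 268.27 104.94] rows>= 4.292240124857418 now [541.67  48.73 224.92] [180.    -0.   -12.05]
then turn about tool z 30.752133518308035 (or half-turn alt -149.24786648169197 ) q6 105.98050219782264
```

```bash
python3 -m crank '-1 18.6 53.6 0 0 0 0;-1 18.6 53.6 0 0 0 0;-1 18.6 53.6 20 0 0 0;-1 18.6 53.6 40 0 0 0;-1 18.4 53.9 45 0 0 0;-1 0 0 0 0 0 10.2;-1 0 0 0 0 0 10.3;-1 0 0 0 0 0 10.3;-1 0 0 0 0 0 0;-1 0 0 0 0 0 0'
python3 - <<'E'
from h import *
v=snap("wrist","w3"); q,s=fit([v],DIE,[576.4,-233,-42.8,0],False); print(q,s); go(q[0],q[1],30,q[2])
E
```

```text
time_s: 5.95
ee_pos: [574.7, -219.5, 130.2]
ee_rot: [180.0, -0.0, -42.7]
force: [0.4, 0.1, 0.3]
gripper_width: 90.9
gripper_force: 0.0
[ 576.27 -234.26  -43.18] 0.9111843632480616
shift tool axes [ 11.16   9.79 100.22] rows>= 1.6034787394134717 now [ 574.72 -219.49  130.22] [180.    -0.   -42.74]
then turn about tool z 0.44293208336586076 (or half-turn alt -179.55706791663414 ) q6 110.76718891349665
```

```bash
python3 -m crank '-1 11 9.5 0 0 0 0;-1 0 0 35 0 0 0;-1 0 0 35 0 0 0;-1 0 0 30 0 0 0;-1 0 0 0 0 0 0;0.6 0 0 0 0 0 0;0.9 0 0 0 0 0 0;0.9 0 0 0 0 0 0;0.9 0 0 0 0 0 0;0.9 0 0 0 0 0 0' 25
```

```text
time_s: 7.25
ee_pos: [576.4, -234.0, 30.5]
ee_rot: [-180.0, -0.0, -42.9]
force: [-0.3, -0.4, -0.6]
gripper_width: 44.1
gripper_force: 0.0
```

```bash
python3 -m crank '1 0 0 0 0 0 0;1 0 0 -50 0 0 0;1 0 0 -50 0 0 0;1 0 0 0 0 0 0'; python3 - <<'E'
from h import *
go(607.8,38.9,130,-10.6)
E
```

```text
time_s: 7.75
ee_pos: [579.0, -235.2, 134.9]
ee_rot: [-179.8, -0.5, -42.9]
force: [-0.5, 0.0, 0.2]
gripper_width: 4.1
gripper_force: 0.0
shift tool axes [-165.37 -220.48    4.05] rows>= 3.5276473389287424 now [ 578.98 -235.18  134.86] [-179.81   -0.53  -42.87]
then turn about tool z -32.2655413246581 (or half-turn alt 147.7344586753419 ) q6 109.70671606246337
```

The fingers are slower than I allowed for, so I lifted before they had closed. I'll reopen and look again.

```bash
python3 -m crank '-1 0 0 0 0 0 0;-1 0 0 0 0 0 0;-1 0 0 0 0 0 0;-1 0 0 0 0 0 0;-1 0 0 0 0 0 0;-1 0 0 0 0 0 0;-1 0 0 0 0 0 0;-1 0 0 0 0 0 0'
python3 - <<'E'
from h import *
v=snap("wrist","w4"); q,s=fit([v],DIE,[576.4,-233,-42.8,0],False); print(q,s); go(q[0],q[1],30,q[2])
E
```

```text
time_s: 8.75
ee_pos: [576.3, -234.1, 130.3]
ee_rot: [180.0, -0.0, -42.9]
force: [0.8, 0.1, -0.3]
gripper_width: 81.2
gripper_force: 0.0
[ 576.53 -233.47  -43.08] 0.9267108378979597
shift tool axes [ -0.25  -0.58 100.25] rows>= 1.6039349149346445 now [ 576.31 -234.05  130.25] [180.    -0.01 -42.86]
then turn about tool z 0.21293363339485438 (or half-turn alt -179.78706636660513 ) q6 109.70548662134195
```

Die undisturbed; grasp it properly.

```bash
python3 -m crank '-0.3 0 -0.5 35 0 0 0;-0.3 0 0 35 0 0 0;-0.3 0 0 30 0 0 0;0.3 0 0 0 0 0 0;1 0 0 0 0 0 0;1 0 0 0 0 0 0;1 0 0 0 0 0 0;1 0 0 0 0 0 0;1 0 0 0 0 0 0;1 0 0 0 0 0 0' 25
python3 -m crank '1 0 0 0 0 0 0;1 0 0 0 0 0 0'
```

```text
time_s: 10.05
ee_pos: [577.3, -233.8, 31.2]
ee_rot: [-180.0, -0.1, -42.9]
force: [-0.7, 2.0, 5.8]
gripper_width: 17.9
gripper_force: 25.0
time_s: 10.3
ee_pos: [577.3, -233.8, 31.2]
ee_rot: [-180.0, -0.1, -42.9]
force: [-0.0, 2.1, 5.4]
gripper_width: 18.1
gripper_force: 25.0
```

```bash
python3 -m crank '1 0 0 -33 0 0 0;1 0 0 -33 0 0 0;1 0 0 -33 0 0 0;1 -33 -44 0 0 0 0;1 -33 -44 0 0 0 0;1 -33 -44 0 0 0 0;1 -33 -44 0 0 0 0;1 -33 -44 0 0 0 0;1 0 0 0 0 0 -8.1;1 0 0 0 0 0 -8.1'
python3 -m crank '1 0 0 0 0 0 -8.1;1 0 0 0 0 0 -8;1 0 0 0 0 0 0;1 0 0 0 0 0 0'
python3 - <<'E'
from h import *
go(607.8,38.9,60,-10.6)
v=snap("wrist","w5"); cv2.imwrite("pics/w5b.png",cv2.resize(v[0],(800,600)))
E
```

```text
time_s: 11.55
ee_pos: [604.4, 40.8, 127.9]
ee_rot: [179.9, 0.1, -26.3]
force: [0.5, -0.1, -3.5]
gripper_width: 17.7
gripper_force: 25.0
time_s: 12.05
ee_pos: [605.0, 39.7, 128.6]
ee_rot: [180.0, 0.1, -10.7]
force: [0.2, 0.2, -2.8]
gripper_width: 17.7
gripper_force: 25.0
shift tool axes [ 3.01  0.23 68.59] rows>= 1.0974856443075118 now [604.97  39.7  128.6 ] [179.97   0.07 -10.68]
then turn about tool z -0.07864618820394753 (or half-turn alt 179.92135381179605 ) q6 103.35939649440884
```

View pics/w5b.png

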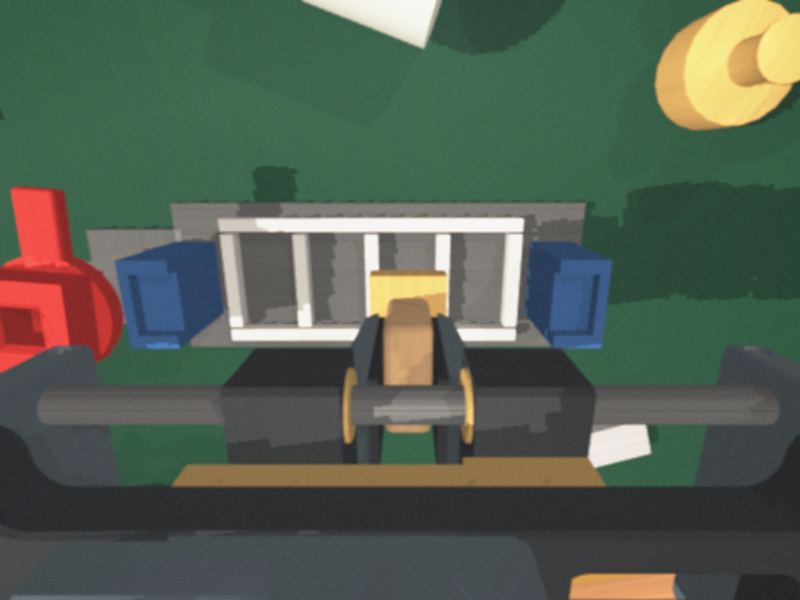

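The die is held square above pocket 1. The jig is fully visible, with supports at (170,295) and (570,295).

```bash
cat >> h.py <<'E'
blue=hsvseg((100,95,50),(118,255,255))
def J(q,p):
    a=np.radians(q[2]); return np.array([q[0]+np.cos(a)*p[0]-np.sin(a)*p[1],q[1]+np.sin(a)*p[0]+np.cos(a)*p[1]])
E
python3 - <<'E'
from h import *
w2,w5=load("w2"),load("w5")
print(fit([w5],SUP,[612,61.5,-10.6,0],False,blue,15),fit([w2,w5],SUP,[612,61.5,-10.6,0],True,blue,15))
im,c=w5
h=cv2.cvtColor(im,cv2.COLOR_BGR2HSV); m=((h[...,1]<25)&(h[...,2]>200)).astype(np.uint8); m[:,:150]=0;m[:,372:]=0;m[240:]=0;m[:140]=0
p=cv2.findNonZero(m).reshape(-1,2); P=back(c,p,18)[:,:2].astype(np.float32); print("frame",cv2.minAreaRect(P))
# die foot in hand: fit
go(607.8,38.9,60)
print("die",fit([w5],[DIE[0]],[605,39.7,-10.7,97],False))
E
```

```text
(array([611.58,  61.78, -10.57]), np.float64(0.9317544207662661)) (array([611.51,  61.31, -10.59,  -0.14]), np.float64(0.9302655675238946))
frame ((612.0853271484375, 62.0638542175293), (192.25357055664062, 82.0881118774414), 79.28473663330078)
shift tool axes [ 2.9   0.27 68.75] rows>= 1.1000094070727882 now [605.06  39.72 128.75] [179.98   0.05 -10.66]
die (array([615.06,  43.13, -10.68]), np.float64(0.5223045653770164))
```

```bash
python3 -m crank '1 3.5 0 30 0 0 0;1 0 0 30 0 0 0;1 0 0 9 0 0 0;1 0 0 7 0 0 0;1 0 0 5 0 0 0;1 0 0 4 0 0 0;1 0 0 3 0 0 0;1 0 0 2 0 0 0;1 0 0 1 0 0 0;1 0 0 0 0 0 0'
```

```text
time_s: 13.35
ee_pos: [609.0, 39.2, 39.2]
ee_rot: [-180.0, -0.0, -10.6]
force: [-2.4, 0.0, 4.4]
gripper_width: 17.9
gripper_force: 25.0
```

```bash
python3 -m crank '0.25 0 0 0 0 0 0;0.25 0 0 0 0 0 0;0.25 0 0 0 0 0 0;0.25 0 0 0 0 0 0;0.25 0 0 -20 0 0 0;0.25 0 0 -30 0 0 0;-1 0 0 -50 0 0 0;-1 0 0 0 0 0 0;-1 0 0 0 0 0 0'
python3 - <<'E'
from h import *
v=snap("wrist","w6")
print(fit([v],DIE,[607.7,39.1,-10.6,8],False,hsvseg((10,55,90),(35,255,255))))
go(469,-360.5,130,18)
E
```

```text
time_s: 14.48
ee_pos: [608.2, 39.1, 137.6]
ee_rot: [180.0, 0.1, -10.6]
force: [0.1, -0.9, 0.0]
gripper_width: 61.2
gripper_force: 0.0
(array([607.32,  39.1 , -11.46]), np.float64(0.9366671583812755))
shift tool axes [-63.18 418.3    7.35] rows>= 6.6927338580821765 now [607.84  39.12 136.91] [179.96   0.14 -10.57]
then turn about tool z -28.56691993010253 (or half-turn alt 151.43308006989747 ) q6 103.17359904443782
```

```bash
python3 -m crank '-1 -7 46.5 0 0 0 0;-1 -7 46.5 0 0 0 0;-1 -7 46.5 0 0 0 0;-1 -7 46.5 0 0 0 0;-1 -7 46.5 0 0 0 0;-1 -7 46.5 0 0 0 0;-1 -7 46.5 0 0 0 0;-1 -7 46.5 0 0 0 0;-1 -7 46.5 0 0 0 0;-1 0 0 0 0 0 -9.5'
python3 -m crank '-1 0 0 0 0 0 -9.5;-1 0 0 0 0 0 -9.5;-1 0 0 0 0 0 0;-1 0 0 0 0 0 0'
python3 - <<'E'
from h import *
v=snap("wrist","w7"); q,s=fit([v],DIE,[469,-360.5,18,0],False); print(q,s, fit([v,load("w1")],DIE,[469,-360.5,18,0],True)); go(q[0],q[1],31,q[2])
E
```

```text
time_s: 15.78
ee_pos: [468.2, -363.1, 136.2]
ee_rot: [-179.9, 0.2, -1.0]
force: [-0.1, 0.9, 0.1]
gripper_width: 91.1
gripper_force: 0.0
time_s: 16.27
ee_pos: [469.8, -360.4, 137.3]
ee_rot: [-179.9, 0.1, 17.8]
force: [-0.1, 0.2, 0.3]
gripper_width: 91.6
gripper_force: 0.0
[ 468.86 -361.66   19.13] 0.9290161578987169 (array([ 469.93, -360.59,   19.71,    5.8 ]), np.float64(0.9449055624078013))
shift tool axes [ -1.34   0.95 106.55] rows>= 1.7047406840145227 now [ 469.94 -360.43  137.55] [-179.95    0.04   17.84]
then turn about tool z -1.2951459826081475 (or half-turn alt 178.70485401739185 ) q6 33.56602448908349
```

```bash
python3 -m crank '-0.3 -1 0.7 36 0 0 -1.3;-0.3 0 0 36 0 0 0;-0.3 0 0 34 0 0 0;0.3 0 0 0 0 0 0;1 0 0 0 0 0 0;1 0 0 0 0 0 0;1 0 0 0 0 0 0;1 0 0 0 0 0 0;1 0 0 0 0 0 0;1 0 0 0 0 0 0' 25
python3 -m crank '1 0 0 0 0 0 0;1 0 0 0 0 0 0;1 0 0 -33 0 0 0;1 0 0 -33 0 0 0;1 0 0 -33 0 0 0;1 0 0 0 0 0 0'
python3 - <<'E'
from h import *
p=J([611.9,61.7,-10.6],[0,23]); print(p); go(p[0],p[1],132,-10.6)
E
```

```text
time_s: 17.58
ee_pos: [469.8, -362.0, 33.1]
ee_rot: [179.9, -0.0, 19.2]
force: [-0.9, 1.2, 5.6]
gripper_width: 17.9
gripper_force: 25.0
time_s: 18.32
ee_pos: [470.5, -362.5, 132.9]
ee_rot: [179.8, -0.1, 19.2]
force: [1.0, 0.4, -2.8]
gripper_width: 17.7
gripper_force: 25.0
[616.13  84.31]
shift tool axes [ 284.7  -373.89    0.12] rows>= 5.982319878342719 now [ 470.48 -362.5   132.93] [179.76  -0.15  19.23]
then turn about tool z 29.833114017518426 (or half-turn alt -150.16688598248157 ) q6 32.0448748689747
```

```bash
python3 -m crank '1 28.5 -37.4 0 0 0 0;1 28.5 -37.4 0 0 0 0;1 28.5 -37.4 0 0 0 0;1 28.5 -37.4 0 0 0 0;1 28.5 -37.4 0 0 0 0;1 28.5 -37.4 0 0 0 0;1 28.5 -37.4 0 0 0 0;1 28.5 -37.4 0 0 0 0;1 28.5 -37.4 0 0 0 0;1 28.5 -37.4 0 0 0 0'
python3 -m crank '1 0 0 0 0 0 10;1 0 0 0 0 0 10;1 0 0 0 0 0 9.8;1 0 0 0 0 0 0;1 0 0 0 0 0 0'
python3 - <<'E'
from h import *
go(616.6,84.2,41,-10.6); v=snap("wrist","w8")
print(fit([v],DIE,[607.5,39.1,-10.6,8],False,hsvseg((10,55,90),(35,255,255)),8), fit([v],SUP,[612,61.5,-10.6,0],False,blue,15))
E
```

```text
time_s: 19.58
ee_pos: [614.3, 86.7, 128.4]
ee_rot: [-180.0, 0.2, 19.2]
force: [0.0, -0.3, -2.5]
gripper_width: 18.0
gripper_force: 25.0
time_s: 20.2
ee_pos: [614.6, 85.2, 129.8]
ee_rot: [180.0, 0.1, -10.4]
force: [0.3, 0.3, -2.9]
gripper_width: 17.7
gripper_force: 25.0
shift tool axes [ 2.35  0.56 88.76] rows>= 1.4202128533372875 now [614.6   85.21 129.77] [179.95   0.13 -10.43]
then turn about tool z 0.16677419373782243 (or half-turn alt -179.8332258062622 ) q6 107.27017942440513
(array([607.55,  39.25, -10.72]), np.float64(0.899843101854837)) (array([611.61,  61.72, -10.61]), np.float64(0.928808919844648))
```

```bash
python3 -m crank '1 2.4 0.5 30 0 0 0.2;1 0 0 30 0 0 0;1 0 0 9 0 0 0;1 0 0 7 0 0 0;1 0 0 5 0 0 0;1 0 0 4 0 0 0;1 0 0 2 0 0 0;1 0 0 2 0 0 0;1 0 0 1 0 0 0;1 0 0 0 0 0 0'
```

```text
time_s: 21.5
ee_pos: [617.6, 84.4, 41.3]
ee_rot: [180.0, -0.0, -10.8]
force: [-0.5, -0.7, -2.7]
gripper_width: 17.9
gripper_force: 25.0
```

```bash
python3 -m crank '1 -0.8 0 0.7 0 0 0;1 0 0 0.7 0 0 0;0.25 0 0 0 0 0 0;0.25 0 0 0 0 0 0;0.25 0 0 0 0 0 0;0.25 0 0 0 0 0 0;0.25 0 0 -20 0 0 0;0.25 0 0 -30 0 0 0;-1 0 0 -50 0 0 0;-1 0 0 -20 0 0 0'
python3 - <<'E'
from h import *
p=[465,20]; go(440,50,225,-10)
v=snap("wrist","w9"); seg=hsvseg((10,55,90),(35,255,255))
print(fit([v],DIE,[607.5,39.1,-10.6,8],False,seg,8),fit([v],DIE,[616,84.3,-10.6,8],False,seg,8))
E
```

```text
time_s: 22.75
ee_pos: [618.2, 84.8, 163.0]
ee_rot: [-179.9, -0.3, -10.8]
force: [-0.2, 0.7, 0.6]
gripper_width: 51.6
gripper_force: 0.0
shift tool axes [-168.24   67.32  -62.92] rows>= 2.691865818506353 now [618.18  84.75 163.02] [-179.91   -0.29  -10.76]
then turn about tool z -0.7638983177777305 (or half-turn alt 179.23610168222228 ) q6 107.51826659137748
(array([607.11,  38.8 , -11.25]), np.float64(0.9352230240848621)) (array([615.88,  84.1 , -10.95]), np.float64(0.9323503649635037))
```

```bash
python3 -m crank '-1 -38 16.7 -10 0 0 0;-1 -38 16.7 -10 0 0 0;-1 -38 16.7 -10 0 0 0;-1 -38 16.7 -10 0 0 0;-1 -38 16.7 -10 0 0 0;-1 -38 16.7 -10 0 0 0;-1 0 0 0 0 0 0;-1 0 0 0 0 0 0'
python3 - <<'E'
from h import *
v=snap("wrist","w10"); cv2.imwrite("pics/w10b.png",cv2.resize(v[0],(800,600)))
q=[447,8,95,0]; print(fit([v],BAR,q,False),fit([v,load("w2")],BAR,q,True)); print(env.state()["ee_pos"],net("key","wrist"),net("stand","wrist"))
E
```

```text
time_s: 23.8
ee_pos: [374.5, 28.8, 219.6]
ee_rot: [-180.0, -0.0, -10.8]
force: [0.3, 0.3, -1.1]
gripper_width: 91.1
gripper_force: 0.0
(array([442.33,   5.88,  96.8 ]), np.float64(0.9017651968714899)) (array([443.19,   7.04,  96.34,   4.64]), np.float64(0.8109886365468404))
[374.8   28.83 219.47] [(0.92, [441.0, 287.0, 72.0])] [(0.86, [450.0, 272.0, 46.0])]
```

View pics/w10b.png

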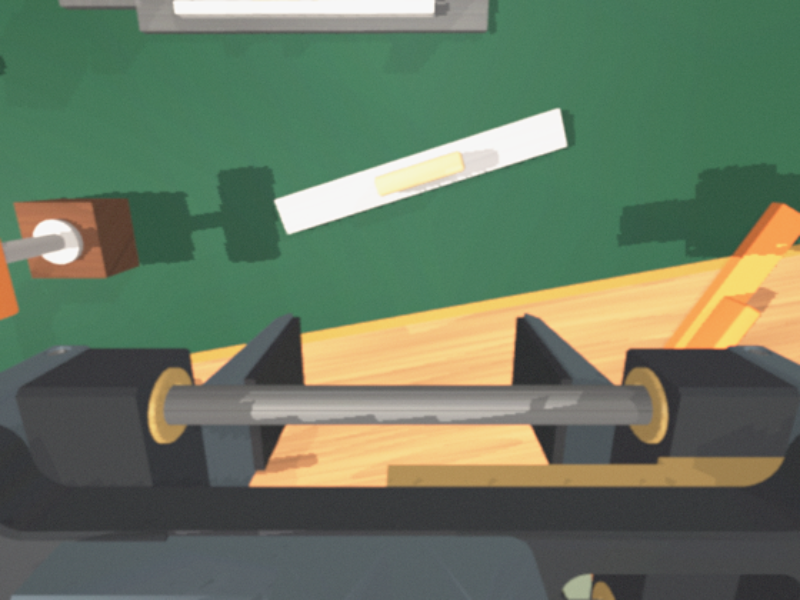

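Bar at (420,172) px is clear of everything. The key's stand is at (75,240) and the orange decoy is at right.

```bash
python3 - <<'E'
from h import *
go(442.3,5.9,120,96.8)
E
python3 -m crank '-1 0 0 0 0 0 -9.8;-1 0 0 0 0 0 -9.8;-1 0 0 0 0 0 -9.8;-1 0 0 0 0 0 -9.8;-1 0 0 0 0 0 -9.8;-1 0 0 0 0 0 -9.8;-1 0 0 0 0 0 -9.8;-1 0 0 0 0 0 -9.8;-1 0 0 0 0 0 -9.8;-1 0 0 0 0 0 -9.8'
python3 -m crank '-1 0 0 0 0 0 -9.6;-1 0 0 0 0 0 0'
python3 - <<'E'
from h import *
go(442.3,5.9,120,96.8)
E
```

```text
shift tool axes [70.65  9.96 99.25] rows>= 1.5880224608044222 now [374.82  28.87 219.3 ] [179.99   0.04 -10.75]
then turn about tool z 72.4494254513769 (or half-turn alt -107.5505745486231 ) q6 103.40774446974535
time_s: 25.2
ee_pos: [374.7, 28.9, 219.3]
ee_rot: [-179.9, 0.0, 87.6]
force: [-0.9, -0.3, 0.2]
gripper_width: 90.6
gripper_force: 0.0
time_s: 25.45
ee_pos: [374.6, 28.9, 219.3]
ee_rot: [-179.9, -0.0, 96.7]
force: [0.3, -1.0, 0.2]
gripper_width: 91.4
gripper_force: 0.0
shift tool axes [-30.76  64.66  99.26] rows>= 1.5881856703153625 now [374.57  28.87 219.32] [-179.95   -0.     96.74]
then turn about tool z -0.06137627794298339 (or half-turn alt 179.938623722057 ) q6 -4.081230241764033
```

```bash
python3 -m crank '-1 -10.2 21.5 33 0 0 0;-1 -10.2 21.5 33 0 0 0;-1 -10.2 21.5 33 0 0 0;-1 0 0 0 0 0 0;-1 0 0 0 0 0 0'
python3 - <<'E'
from h import *
v=snap("wrist","w11"); q,s=fit([v],BAR,[442.3,5.9,96.8,0],False,pad=8); print(q,s,fit([v,load("w10")],BAR,[442.3,5.9,96.8,0],True,pad=8));go(q[0],q[1],28,q[2])
E
```

```text
time_s: 26.08
ee_pos: [441.7, 6.2, 121.1]
ee_rot: [-180.0, -0.0, 96.8]
force: [0.6, -0.3, 0.6]
gripper_width: 91.1
gripper_force: 0.0
[442.54   7.74  96.2 ] 0.8837290410886789 (array([442.76,   5.68,  96.48,  14.64]), np.float64(0.9190007237384884))
shift tool axes [ 1.42  0.8  93.6 ] rows>= 1.4976726743483195 now [441.82   6.23 121.6 ] [179.94   0.01  96.79]
then turn about tool z 0.5853940082262454 (or half-turn alt -179.41460599177375 ) q6 -7.471982646291741
```

```bash
python3 -m crank '-0.3 0.5 0.8 30 0 0 0.3;-0.3 0 0 30 0 0 0;-0.3 0 0 22 0 0 0;-0.3 0 0 6 0 0 0;-0.3 0 0 4 0 0 0;-0.3 0 0 0 0 0 0'
python3 -m crank '1 0 0 0 0 0 0;1 0 0 0 0 0 0;1 0 0 0 0 0 0;1 0 0 0 0 0 0;1 0 0 0 0 0 0;1 0 0 0 0 0 0;1 0 0 0 0 0 0;1 0 0 0 0 0 0;1 0 0 0 0 0 0' 40
```

```text
time_s: 26.88
ee_pos: [443.0, 6.7, 29.6]
ee_rot: [179.9, 0.0, 96.5]
force: [-0.4, 0.0, -0.5]
gripper_width: 58.9
gripper_force: 0.0
time_s: 28.0
ee_pos: [442.8, 6.6, 28.8]
ee_rot: [180.0, 0.0, 96.5]
force: [2.3, 1.1, 0.8]
gripper_width: 15.8
gripper_force: 40.0
```

```bash
python3 -m crank '1 0 0 -35 0 0 0;1 0 0 -35 0 0 0;1 0 0 -35 0 0 0;1 0 0 -35 0 0 0;1 0 0 0 0 0 5.7;1 0 0 0 0 0 5.7;1 0 0 0 0 0 5.7;1 0 0 0 0 0 0'
python3 - <<'E'
from h import *
go(611.9,61.7,150,79.4)
E
```

```text
time_s: 29.0
ee_pos: [440.9, 6.6, 167.8]
ee_rot: [-179.8, 0.0, 79.5]
force: [0.8, -0.6, -3.8]
gripper_width: 15.8
gripper_force: 40.0
shift tool axes [ 85.37 158.18  17.1 ] rows>= 2.5308368761562057 now [440.88   6.58 167.76] [-179.79    0.05   79.5 ]
then turn about tool z 0.10213325347503144 (or half-turn alt -179.89786674652498 ) q6 9.871138567397937
```

```bash
python3 -m crank '1 17 31.7 0 0 0 0;1 17 31.7 0 0 0 0;1 17 31.7 0 0 0 0;1 17 31.7 0 0 0 0;1 17.4 31.4 0 0 0 0;1 0 0 17 0 0 0;1 0 0 0 0 0 0;1 0 0 0 0 0 0'
python3 - <<'E'
from h import *
v=snap("wrist","w12"); cv2.imwrite("pics/w12b.png",cv2.resize(v[0],(800,600)));go(611.9,61.7,89,79.4)
E
```

```text
time_s: 30.0
ee_pos: [612.5, 61.2, 151.4]
ee_rot: [-179.9, 0.0, 79.5]
force: [0.5, 0.3, -4.2]
gripper_width: 16.0
gripper_force: 40.0
shift tool axes [ 0.23 -1.07 63.04] rows>= 1.0086092028318745 now [612.93  61.29 152.04] [-179.98    0.01   79.44]
then turn about tool z 0.04277609717102848 (or half-turn alt -179.95722390282896 ) q6 15.204604628437277
```

View pics/w12b.png

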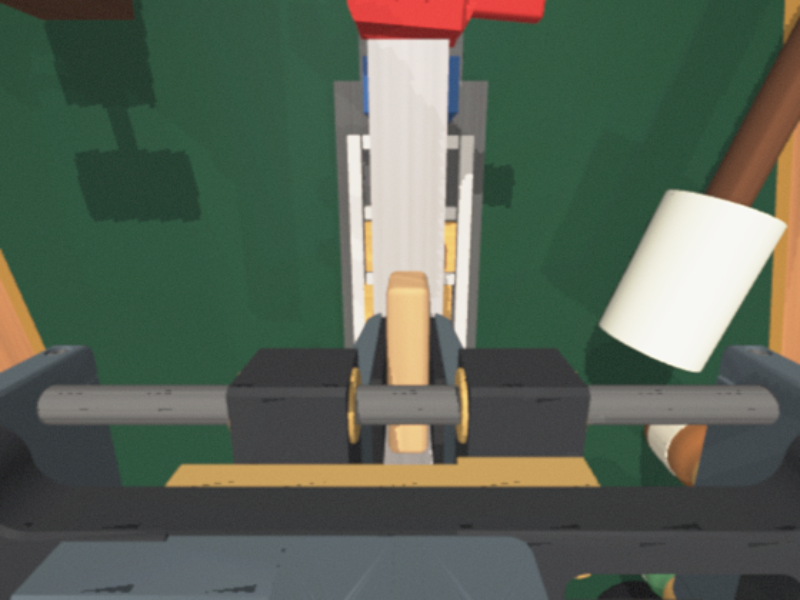

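The bar is aligned over the supports. Its far end is at about (408,38), and the near support shows evenly on both sides at x 364 and 458. Next I'll check where that end lies along the jig.

```bash
python3 - <<'E'
from h import *
im,c=load("w12"); p=back(c,[[285.6,27],[257.6,27],[315,27]],135.2)
a=np.radians(-10.6); R=np.array([[np.cos(a),-np.sin(a)],[np.sin(a),np.cos(a)]])
print((p[:,:2]-[611.9,61.7])@R); print((np.array([612.93,61.29])-[611.9,61.7])@R)
E
```

```text
[[ -1.04 121.68]
 [-15.73 121.67]
 [ 14.38 121.68]]
[ 1.09 -0.21]
```

```bash
python3 -m crank '1 0.2 -0.8 20 0 0 0;1 0 0 15 0 0 0;1 0 0 10 0 0 0;1 0 0 6 0 0 0;1 0 0 4 0 0 0;1 0 0 3 0 0 0;1 0 0 2 0 0 0;1 0 0 2 0 0 0;1 0 0 1 0 0 0;1 0 0 0 0 0 0'
```

```text
time_s: 31.3
ee_pos: [613.0, 61.9, 88.9]
ee_rot: [180.0, 0.0, 79.4]
force: [0.0, 0.5, -4.4]
gripper_width: 16.0
gripper_force: 40.0
```

Down to the seat height but still carrying weight; lower another millimetre, release, retreat.

```bash
python3 -m crank '1 0 -0.6 0.8 0 0 0;1 0 0 0.8 0 0 0;1 0 0 0 0 0 0'
python3 -m crank '0 0 0 0 0 0 0;0 0 0 0 0 0 0;0 0 0 0 0 0 0;0 0 0 0 0 0 0;0 0 0 0 0 0 0;0 0 0 -20 0 0 0;0 0 0 -30 0 0 0;-1 0 0 -40 0 0 0;-1 0 0 -40 0 0 0;-1 0 0 0 0 0 0'
python3 - <<'E'
from h import *
v=snap("wrist","w13"); cv2.imwrite("pics/w13b.png",cv2.resize(v[0],(800,600)))
whitewood=lambda im:notgreen(im)*(1-blue(im))*(1-red1(im))
print(env.state()["ee_pos"])
go(360,230,240,96)
E
```

```text
time_s: 31.68
ee_pos: [613.0, 61.9, 88.9]
ee_rot: [179.9, -0.0, 79.4]
force: [0.1, -1.9, 5.3]
gripper_width: 15.7
gripper_force: 40.0
time_s: 32.92
ee_pos: [614.2, 62.2, 221.0]
ee_rot: [179.6, -0.1, 79.4]
force: [0.1, 0.1, -0.2]
gripper_width: 73.0
gripper_force: 0.0
[612.93  62.07 218.58]
shift tool axes [ 118.72 -279.37  -22.19] rows>= 4.469872972059282 now [612.93  62.07 218.58] [179.82  -0.05  79.43]
then turn about tool z -16.56659184324303 (or half-turn alt 163.43340815675697 ) q6 15.28114755907903
```

View pics/w13b.png

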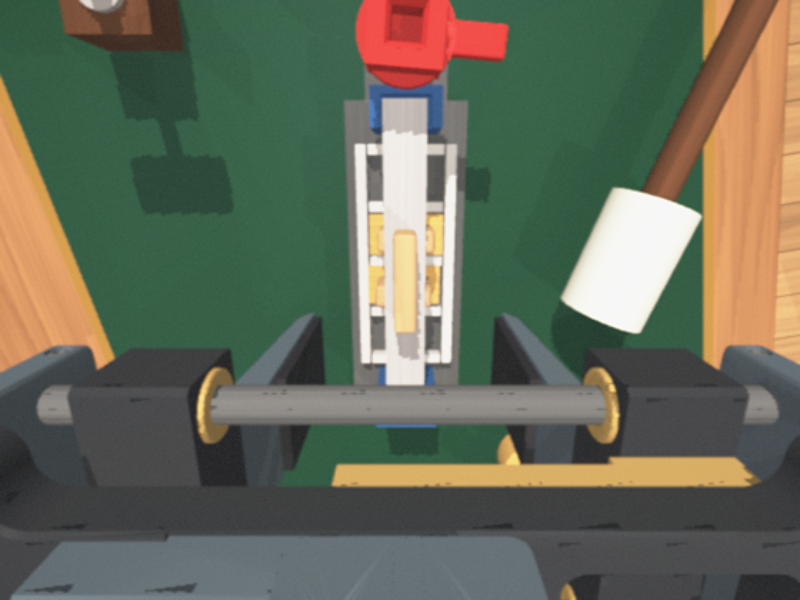

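The bar lies in both cradles over the two dies: its end is at (405,98) and both supports are visible. The recess is at (408,22) with its arm pointing along +x. Now the key.

```bash
python3 -m crank '-1 31.5 -20 -6 0 0 0;-1 31.5 -20 -6 0 0 0;-1 31.5 -20 -6 0 0 0;-1 31.5 -20 -6 0 0 0;-1 31.5 -20 -6 0 0 0;-1 31.5 -20 -6 0 0 0;-1 0 0 0 0 0 -10;-1 0 0 0 0 0 -10;-1 0 0 0 0 0 -10;-1 0 0 0 0 0 -10'
python3 -m crank '-1 0 0 0 0 0 -10;-1 0 0 0 0 0 -10;-1 0 0 0 0 0 -10;-1 0 0 0 0 0 -10;-1 0 0 0 0 0 -10;-1 0 0 0 0 0 0;-1 0 0 0 0 0 0'
python3 - <<'E'
from h import *
v=snap("wrist","w14"); cv2.imwrite("pics/w14b.png",cv2.resize(v[0],(800,600)))
print(net("key","wrist"),net("stand","wrist"))
E
```

```text
time_s: 34.22
ee_pos: [528.2, 269.5, 251.1]
ee_rot: [-179.8, -0.0, 119.8]
force: [0.1, 0.2, -0.2]
gripper_width: 91.0
gripper_force: 0.0
time_s: 35.1
ee_pos: [528.7, 269.7, 252.2]
ee_rot: [-179.9, -0.1, 169.3]
force: [-0.2, 0.1, -0.1]
gripper_width: 90.9
gripper_force: 0.0
[(0.7, [440.0, 293.0, 129.0])] [(0.71, [450.0, 284.0, 47.0]), (0.17, [586.0, 82.0, 20.0])]
```

View pics/w14b.png

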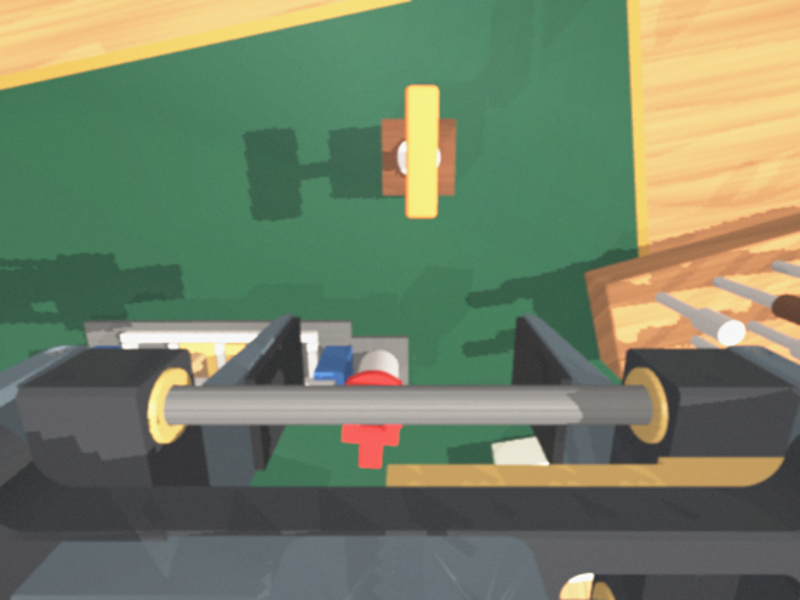

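The key's handle is at (422,150), with the stand's top spanning (382–456, 119–195). Both are aligned with the tool to within a degree or so.

```bash
cat >> h.py <<'E'
HAN=[(-40,40,-10,10,86,114)]; hseg=hsvseg((8,90,170),(35,255,255))
brown=hsvseg((0,60,50),(22,255,190))
E
python3 - <<'E'
from h import *
w=load("w14"); t=load("top1"); s=load("scene1")
print("handle",fit([w],HAN,[447,283,169,17],False,hseg,8),fit([w,t],HAN,[447,283,169,17],True,hseg,8),fit([w,s],HAN,[447,283,169,17],True,hseg,8))
pts=np.array([[382,119],[456,119],[455,195],[383,195]])*.7
P=back(w[1],pts,45)[:,:2]; print(P,P.mean(0),cv2.minAreaRect(P.astype(np.float32)))
print("stand",fit([w],[(-30,30,-30,30,0,45)]+[],[447,283,169,0],False,lambda im:notgreen(im)|brown(im),3))
E
```

```text
handle (array([444.58, 290.88, 169.41]), np.float64(0.7340478071908336)) (array([444.81, 290.43, 169.04,  30.69]), np.float64(0.8002725728679921)) (array([444.74, 290.98, 169.33,  15.73]), np.float64(0.5727815441218485))
[[410.86 270.74]
 [421.92 329.11]
 [480.8  318.98]
 [469.54 259.5 ]] [445.78 294.58] ((445.8166809082031, 294.79534912109375), (60.53076171875, 59.747440338134766), 79.28105163574219)
stand (array([445.12, 289.11, 169.14]), np.float64(0.8575503463658395))
```

```bash
python3 - <<'E'
from h import *
im,c=load("w14"); m=hseg(im); m[:, :250]=0; m[:,330:]=0; m[170:]=0; m[:50]=0
n,l,st,ce=cv2.connectedComponentsWithStats(m); i=1+st[1:,4].argmax(); print(st[i],ce[i])
p=cv2.findNonZero((l==i).astype(np.uint8)).reshape(-1,2)
P=back(c,p,131)[:,:2].astype(np.float32); print(cv2.minAreaRect(P))
P=back(c,p+.5,131)[:,:2].astype(np.float32); print(P.mean(0))
h=cv2.cvtColor(im,cv2.COLOR_BGR2HSV); print(h[105,270:325,:].tolist()[::2])
v=hsvseg((8,90,225),(35,255,255))(im)*(l==i).astype(np.uint8); print(cv2.boundingRect(v))
E
```

```text
[ 268   59   51   94 3168] [294.37 106.44]
((444.4654235839844, 292.3611145019531), (44.72592544555664, 79.6565933227539), 78.38419342041016)
[444.88 294.04]
[[10, 132, 186], [10, 132, 181], [10, 123, 149], [9, 128, 140], [10, 65, 189], [0, 0, 249], [120, 1, 249], [19, 57, 247], [25, 130, 247], [28, 117, 247], [28, 117, 247], [28, 117, 247], [28, 116, 247], [28, 115, 247], [28, 115, 247], [28, 114, 247], [28, 115, 247], [28, 114, 247], [24, 59, 249], [10, 111, 198], [10, 136, 190], [11, 137, 195], [10, 137, 196], [10, 137, 197], [14, 110, 171], [73, 106, 132], [73, 106, 130], [73, 107, 131]]
(284, 59, 24, 94)
```

```bash
sed -i 's/hseg=hsvseg.*/hseg=hsvseg((8,50,215),(35,255,255))/' h.py; python3 - <<'E'
from h import *
w=load("w14")
print("handle",fit([w],HAN,[445,294,169,17],False,hseg,5),fit([w],HAN,[445,294,169,17],True,hseg,5),)
q,_=fit([w],HAN,[445,294,169,17],False,hseg,5); go(q[0],q[1],160,q[2])
E
```

```text
handle (array([445.27, 294.32, 169.27]), np.float64(0.9540890757744787)) (array([445.52, 294.27, 169.26,  17.26]), np.float64(0.9547196796338673))
shift tool axes [86.7   8.76 92.9 ] rows>= 1.4863409715935323 now [528.91 269.75 252.87] [-179.98   -0.02  169.37]
then turn about tool z 0.09961506602010672 (or half-turn alt -179.9003849339799 ) q6 -53.448137726130874
```

```bash
python3 -m crank '-1 21.7 2.2 15 0 0 0;-1 21.7 2.2 15 0 0 0;-1 21.7 2.2 15 0 0 0;-1 21.6 2.2 15 0 0 0;-1 0 0 0 0 0 0;-1 0 0 0 0 0 0'
python3 - <<'E'
from h import *
go(445.5,294.4,112,169.28)
E
```

```text
time_s: 36.0
ee_pos: [446.5, 294.6, 193.9]
ee_rot: [179.9, 0.1, 169.4]
force: [-0.1, 0.4, 0.2]
gripper_width: 91.3
gripper_force: 0.0
shift tool axes [ 1.07 -0.45 81.92] rows>= 1.3107897257292709 now [446.48 294.59 193.93] [179.94   0.1  169.42]
then turn about tool z 0.13926700852303497 (or half-turn alt -179.86073299147697 ) q6 -47.20646627656833
```

```bash
python3 -m crank '-0.4 1 -0.3 28 0 0 0.1;-0.4 0 0 28 0 0 0;-0.4 0 0 26 0 0 0;0 0 0 0 0 0 0;1 0 0 0 0 0 0;1 0 0 0 0 0 0;1 0 0 0 0 0 0;1 0 0 0 0 0 0;1 0 0 0 0 0 0;1 0 0 0 0 0 0' 50
python3 -m crank '1 0 0 0 0 0 0;1 0 0 0 0 0 0'
python3 - <<'E'
from h import *
p=J([611.9,61.7,-10.6],[0,158]); print(p)
E
```

```text
time_s: 37.25
ee_pos: [444.6, 294.4, 111.7]
ee_rot: [180.0, 0.0, 169.3]
force: [-0.5, 0.4, 5.1]
gripper_width: 19.1
gripper_force: 50.0
time_s: 37.5
ee_pos: [444.6, 294.4, 111.7]
ee_rot: [180.0, 0.0, 169.3]
force: [-0.7, 0.3, 4.9]
gripper_width: 20.0
gripper_force: 50.0
[640.96 217.  ]
```

```bash
python3 -m crank '1 0 0 -15 0 0 0;1 0 0 -25 0 0 0;1 0 0 -37 0 0 0;1 0 0 -37 0 0 0;1 0 0 0 0 0 0'
python3 - <<'E'
from h import *
go(640.1,217.2,215,169.4)
E
```

```text
time_s: 38.12
ee_pos: [445.7, 295.1, 228.1]
ee_rot: [179.8, 0.3, 169.3]
force: [0.1, -0.1, -2.7]
gripper_width: 19.6
gripper_force: 50.0
shift tool axes [-205.43  -40.64   13.85] rows>= 3.2869516605394034 now [445.66 295.11 228.05] [179.75   0.27 169.34]
then turn about tool z -0.06449508457160391 (or half-turn alt 179.9355049154284 ) q6 -47.05327323149954
```

```bash
python3 -m crank '1 -29.3 -5.8 0 0 0 0;1 -29.3 -5.8 0 0 0 0;1 -29.3 -5.8 0 0 0 0;1 -29.3 -5.8 0 0 0 0;1 -29.3 -5.8 0 0 0 0;1 -29.3 -5.8 0 0 0 0;1 -29.6 -5.8 0 0 0 0;1 0 0 0 0 0 0;1 0 0 0 0 0 0;1 0 0 0 0 0 0'
python3 - <<'E'
from h import *
go(640.1,217.2,199,169.4)
KN=[(-23,23,-23,23,82,102.5),(0,63,-10,10,74.5,83.5)]
for f in ("w13","w5","w2"): print(f,fit([load(f)],KN,[641,217,-10.6,0],False,red1,10))
v=snap("wrist","w15"); cv2.imwrite("pics/w15b.png",cv2.resize(v[0],(800,600)))
E
```

```text
time_s: 39.38
ee_pos: [637.7, 216.7, 224.7]
ee_rot: [-180.0, -0.1, 169.4]
force: [-0.2, 0.7, -1.9]
gripper_width: 19.8
gripper_force: 50.0
shift tool axes [-2.32  0.96 25.71] rows>= 0.411318211441777 now [637.68 216.69 224.71] [-179.97   -0.07  169.38]
then turn about tool z -0.02491105823216344 (or half-turn alt 179.97508894176784 ) q6 -61.588559987661625
w13 (array([639.37, 212.92,  -9.62]), np.float64(0.8813988916029732))
w5 (array([645.3 , 208.5 ,  -4.84]), np.float64(0.8312030366411031))
w2 (array([640.69, 217.07, -15.94]), np.float64(0.8671518643468152))
```

View pics/w15b.png

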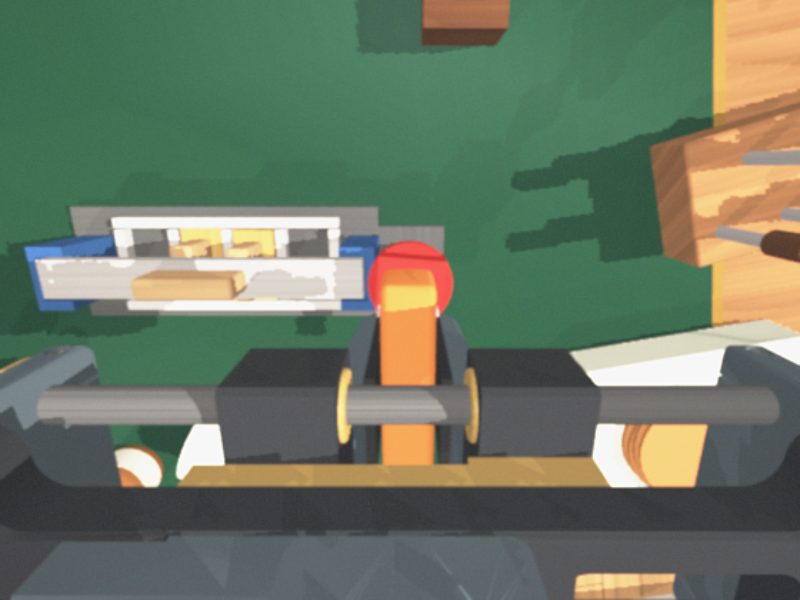

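The key hangs over the red knob at (410,280), and the bar is still seated. I'll check the recess's centre from the two earlier views.

```bash
python3 - <<'E'
from h import *
for f,box in (("w2",(50,95,130,165)),("w13",(240,0,340,70))):
    im,c=load(f); x0,y0,x1,y1=box
    r=red1(im)[y0:y1,x0:x1]; h=cv2.cvtColor(im,cv2.COLOR_BGR2HSV)[y0:y1,x0:x1]
    V=h[...,2]
    print(f,proj(c,[640.96,217,102.5]), proj(c,[640.96,217,82.5]))
    for k in (0,):
        # top face: brightest red
        m=(r>0)&(V>215); print(np.percentile(V[r>0],[10,30,50,70,90]))
    big=cv2.resize(im[y0:y1,x0:x1],None,fx=5,fy=5,interpolation=cv2.INTER_CUBIC); cv2.imwrite(f"pics/{f}k.png",big)
a=cv2.imread("pics/w2k.png");b=cv2.imread("pics/w13k.png"); H=max(a.shape[0],b.shape[0])
o=np.zeros((H,a.shape[1]+b.shape[1],3),np.uint8);o[:a.shape[0],:a.shape[1]]=a;o[:b.shape[0],a.shape[1]:]=b;cv2.imwrite("pics/kk.png",cv2.resize(o,(800,min(600,int(800*H/o.shape[1])))));print(o.shape)
E
```

```text
w2 [[ 82.99 131.84]] [[ 96.21 130.91]]
[177. 228. 247. 247. 248.]
w13 [[283.54  15.82]] [[283.46  23.22]]
[162. 201. 241. 243. 243.]
(350, 900, 3)
```

View pics/kk.png

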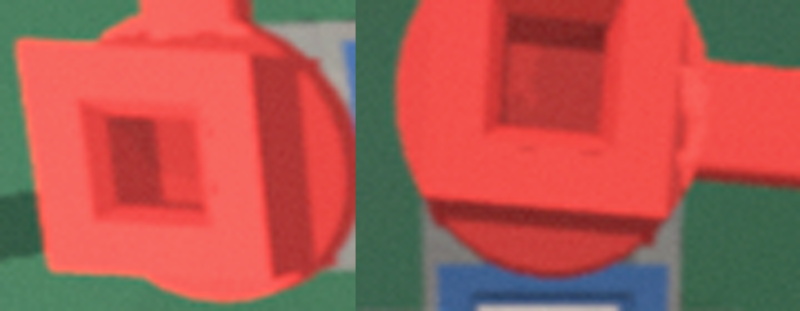

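The recess centre matches the jig fit to under 1 px. The knob sits about 4° clockwise of the jig, so I'll turn the key by 4° before inserting.

```bash
python3 -m crank '1 -2.3 1 10 0 0 0;1 0 0 10 0 0 4;1 0 0 3 0 0 0;1 0 0 4 0 0 0;1 0 0 4 0 0 0;1 0 0 3 0 0 0;1 0 0 3 0 0 0;1 0 0 0 0 0 0'
```

```text
time_s: 40.42
ee_pos: [641.0, 216.8, 187.9]
ee_rot: [-180.0, -0.0, 165.3]
force: [0.7, -0.5, -1.7]
gripper_width: 19.7
gripper_force: 50.0
```

```bash
python3 -m crank '1 -0.7 0 3 0 0 0;1 0 0 2 0 0 0;1 0 0 2 0 0 0;1 0 0 1 0 0 0;1 0 0 0 0 0 0'
```

```text
time_s: 41.05
ee_pos: [641.8, 216.7, 180.1]
ee_rot: [-180.0, -0.0, 165.3]
force: [-0.3, -0.4, -1.2]
gripper_width: 19.4
gripper_force: 50.0
```

```bash
python3 -m crank '1 1 0 0 0 0 0;1 0 0 0 0 0 8;1 0 0 0 0 0 8;1 0 0 0 0 0 8;1 0 0 0 0 0 8;1 0 0 0 0 0 8;1 0 0 0 0 0 0'
```

```text
time_s: 41.92
ee_pos: [641.7, 218.4, 180.5]
ee_rot: [179.8, -0.0, 125.4]
force: [2.2, 3.4, -2.7]
gripper_width: 19.7
gripper_force: 50.0
```

```bash
python3 -m crank '1 0 0 0 0 0 8;1 0 0 0 0 0 8;1 0 0 0 0 0 8;1 0 0 0 0 0 8;1 0 0 0 0 0 8;1 0 0 0 0 0 0'
python3 -m crank '1 0 0 0 0 0 4;1 0 0 0 0 0 4;1 0 0 0 0 0 3;1 0 0 0 0 0 0;1 0 0 0 0 0 0'
python3 -c "
from h import *
print(env.state()['torque'],env.state()['force'])"
```

```text
time_s: 42.68
ee_pos: [642.7, 218.5, 180.6]
ee_rot: [179.7, -0.2, 85.4]
force: [4.4, 4.3, -5.1]
gripper_width: 19.9
gripper_force: 50.0
time_s: 43.3
ee_pos: [643.0, 218.5, 180.7]
ee_rot: [179.7, -0.3, 74.5]
force: [3.9, 5.2, -4.3]
gripper_width: 20.1
gripper_force: 50.0
[ 1.06 -1.3   0.06] [ 3.86  5.17 -4.33]
```

```bash
python3 -m crank '1 0 0 0 0 0 2;1 0 0 0 0 0 2;1 0 0 0 0 0 0;1 0 0 0 0 0 0'
python3 - <<'E'
from h import *
print(env.state()['torque'],env.state()['force'])
v=snap("wrist","w16"); cv2.imwrite("pics/w16b.png",cv2.resize(v[0],(800,600)))
E
```

```text
time_s: 43.8
ee_pos: [643.1, 218.4, 180.6]
ee_rot: [179.7, -0.3, 70.5]
force: [4.7, 3.6, -3.5]
gripper_width: 19.7
gripper_force: 50.0
[ 1.08 -1.33  0.07] [ 4.74  3.55 -3.52]
```

View pics/w16b.png

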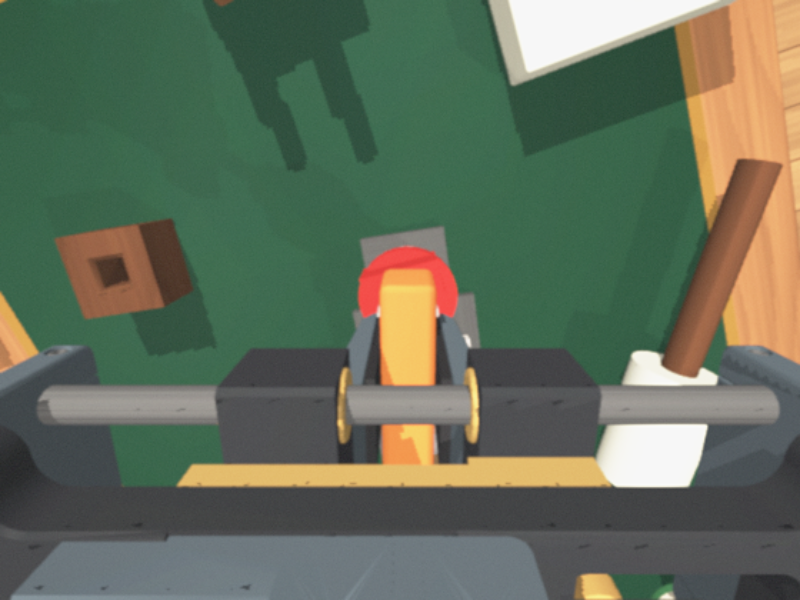

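The key is in the recess and the knob has turned. The stand's hole is at (112,270). A little further towards the stop, then a check with the scene camera.

```bash
python3 -m crank '1 0 0 0 0 0 2;1 0 0 0 0 0 1;1 0 0 0 0 0 0;1 0 0 0 0 0 0'
python3 - <<'E'
from h import *
print(env.state()['torque'],env.state()['force'])
v=snap("scene","s16"); x=proj(v[1],[641,217,90])[0]; print(x)
x0,y0=int(x[0])-60,int(x[1])-45
cv2.imwrite("pics/s16b.png",cv2.resize(v[0][y0:y0+90,x0:x0+120],(800,600),interpolation=cv2.INTER_CUBIC))
E
```

```text
time_s: 44.35
ee_pos: [643.2, 218.3, 180.7]
ee_rot: [179.7, -0.3, 67.5]
force: [5.4, 3.8, -4.1]
gripper_width: 19.4
gripper_force: 50.0
[ 1.04 -1.43  0.13] [ 5.41  3.78 -4.14]
[366.75 181.72]
```

View pics/s16b.png

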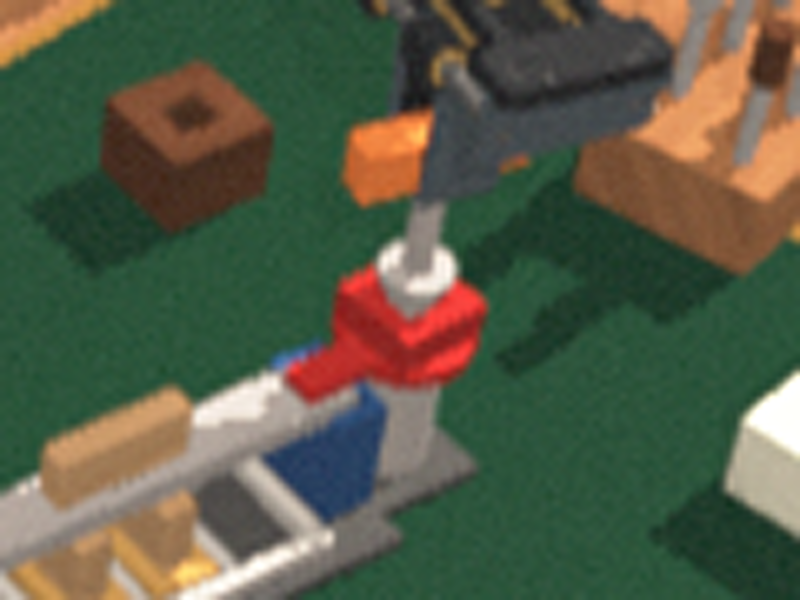

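The clamp arm lies along the bar over its end (arm tip at about (300,380)), and the torque has begun to rise at the stop. I'll back off within the slack and lift out.

```bash
python3 -m crank '1 0 0 0 0 0 -5;1 0 0 0 0 0 -5;1 0 0 -6 0 0 0;1 0 0 -10 0 0 0;1 0 0 -15 0 0 0;1 0 0 -20 0 0 0;1 0 0 0 0 0 0'
python3 - <<'E'
from h import *
print(env.state()['torque'],env.state()['force'])
go(444.6,294.4,190,169.3)
E
```

```text
time_s: 45.28
ee_pos: [641.5, 216.8, 233.8]
ee_rot: [179.8, -0.1, 77.3]
force: [0.1, 0.1, -1.3]
gripper_width: 19.6
gripper_force: 50.0
[ 0.01 -0.06  0.05] [ 0.09  0.11 -1.26]
shift tool axes [  32.49 -209.24   43.11] rows>= 3.3479092313044565 now [641.48 216.84 233.82] [179.79  -0.08  77.35]
then turn about tool z 88.04847226501676 (or half-turn alt -91.95152773498324 ) q6 30.38038846200257
```

```bash
python3 -m crank '1 4.6 -29.9 0 0 0 0;1 4.6 -29.9 0 0 0 0;1 4.6 -29.9 0 0 0 0;1 4.6 -29.9 0 0 0 0;1 4.6 -29.9 0 0 0 0;1 4.6 -29.9 0 0 0 0;1 4.6 -29.9 0 0 0 0;1 0 0 0 0 0 -10.2;1 0 0 0 0 0 -10.2;1 0 0 0 0 0 -10.2'
python3 -m crank '1 0 0 0 0 0 -10.2;1 0 0 0 0 0 -10.2;1 0 0 0 0 0 -10.2;1 0 0 0 0 0 -10.2;1 0 0 0 0 0 -10.2;1 0 0 0 0 0 -10.3;1 0 0 20 0 0 0;1 0 0 0 0 0 0;1 0 0 0 0 0 0'
python3 - <<'E'
from h import *
go(444.6,294.4,170,169.3)
v=snap("scene","s17"); x=proj(v[1],[445,294,110])[0]; p=env.state()["ee_pos"]
tip=np.array([p[0],p[1],p[2]-94.7]); print("pred tip px",proj(v[1],tip),"collar mid",proj(v[1],tip+[0,0,30.5]),"handle",proj(v[1],tip+[0,0,100]))
x0,y0=int(x[0])-60,int(x[1])-45; print(x0,y0)
cv2.imwrite("pics/s17b.png",cv2.resize(v[0][y0:y0+90,x0:x0+120],(800,600),interpolation=cv2.INTER_CUBIC))
E
```

```text
time_s: 46.52
ee_pos: [443.0, 293.7, 230.7]
ee_rot: [-179.9, 0.1, 108.3]
force: [-0.2, -0.2, -2.1]
gripper_width: 19.9
gripper_force: 50.0
time_s: 47.65
ee_pos: [443.7, 294.2, 211.4]
ee_rot: [-180.0, 0.0, 169.2]
force: [-0.1, -0.3, -2.2]
gripper_width: 19.8
gripper_force: 50.0
shift tool axes [-0.83  0.4  41.42] rows>= 0.6627006672976852 now [443.71 294.17 211.42] [-179.99    0.    169.23]
then turn about tool z -0.06956210913048722 (or half-turn alt 179.9304378908695 ) q6 -46.91318040401139
pred tip px [[336.3  133.37]] collar mid [[337.28 125.54]] handle [[339.61 106.8 ]]
276 90
```

View pics/s17b.png

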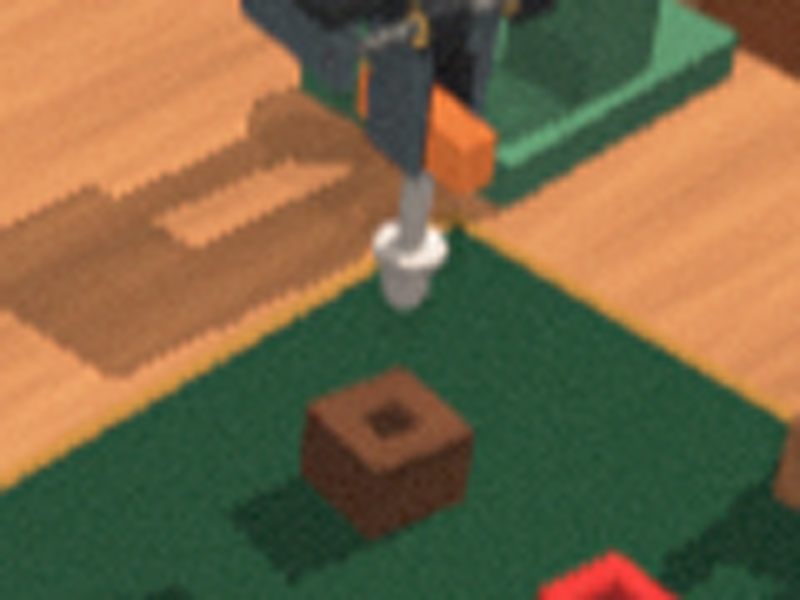

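The key hangs upright with its tip at (404,305), within 2 px of the prediction, and the hole is below at (390,420). Lowering it.

```bash
python3 -m crank '1 -0.8 0.4 30 0 0 0;1 0 0 30 0 0 0;1 0 0 8 0 0 0;1 0 0 5 0 0 0;1 0 0 5 0 0 0;1 0 0 5 0 0 0;1 0 0 5 0 0 0;1 0 0 4 0 0 0;1 0 0 0 0 0 0'
```

```text
time_s: 48.82
ee_pos: [444.4, 294.4, 118.8]
ee_rot: [-180.0, -0.0, 169.2]
force: [0.6, 0.2, -2.4]
gripper_width: 19.6
gripper_force: 50.0
```

```bash
python3 -m crank '1 0 0 3 0 0 0;1 0 0 2 0 0 0;1 0 0 1 0 0 0;1 0 0 1 0 0 0;1 0 0 0 0 0 0'
```

```text
time_s: 49.45
ee_pos: [444.5, 294.5, 112.1]
ee_rot: [-180.0, 0.0, 169.2]
force: [1.1, -0.5, -2.7]
gripper_width: 19.4
gripper_force: 50.0
```

```bash
python3 -m crank '1 0 0 0.8 0 0 0;1 0 0 0.5 0 0 0;1 0 0 0 0 0 0'
python3 -m crank '-0.2 0 0 0 0 0 0;-0.2 0 0 0 0 0 0;-0.2 0 0 0 0 0 0;-0.2 0 0 0 0 0 0;-0.2 0 0 0 0 0 0;-0.2 0 0 -20 0 0 0;-1 0 0 -35 0 0 0;-1 -20 0 -40 0 0 0;-1 -40 0 -40 0 0 0;-1 -20 0 0 0 0 0'
python3 -m crank '-1 0 0 0 0 0 0;-1 0 0 0 0 0 0'
python3 - <<'E'
from h import *
w=snap("wrist","w18")
print(fit([w],HAN,[445.5,294.4,169.3,17],True,hseg,5))
s=snap("scene","s18"); cv2.imwrite("pics/s18b.png",cv2.resize(s[0][90:300,180:460],(800,600),interpolation=cv2.INTER_CUBIC))
E
```

```text
time_s: 49.82
ee_pos: [444.7, 294.6, 111.7]
ee_rot: [180.0, 0.0, 169.2]
force: [-2.3, -1.0, 5.2]
gripper_width: 19.9
gripper_force: 50.0
time_s: 51.08
ee_pos: [526.2, 280.1, 249.5]
ee_rot: [179.7, 0.4, 169.2]
force: [-0.3, 0.9, -0.6]
gripper_width: 90.4
gripper_force: 0.0
time_s: 51.32
ee_pos: [521.5, 279.3, 244.1]
ee_rot: [-179.9, -0.2, 169.2]
force: [-0.5, 0.0, -0.3]
gripper_width: 91.6
gripper_force: 0.0
(array([445.28, 294.67, 169.21,  16.63]), np.float64(0.9542943244600703))
```

View pics/s18b.png

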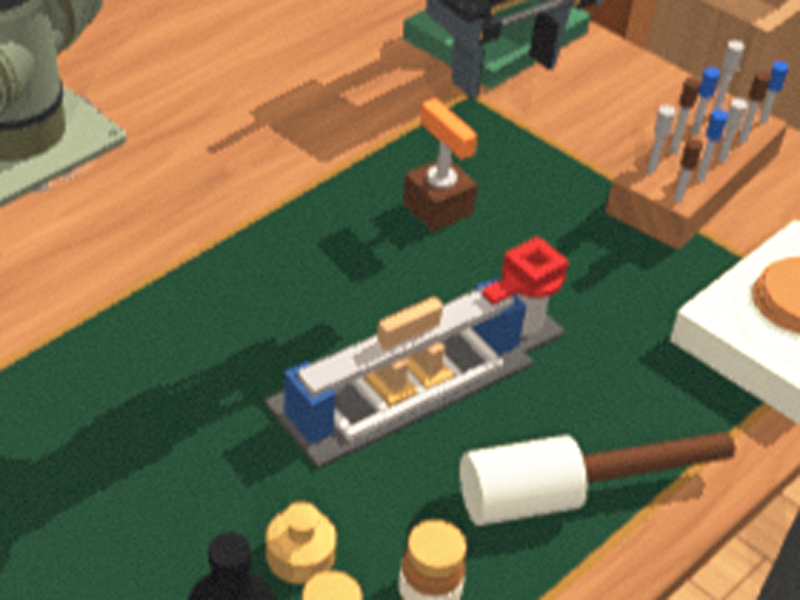

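The key is home in its stand at (440,165), within 1 mm of its original pose. The bar is seated, the clamp arm lies over the bar's end at (500,290), and both dies are in their pockets. Handing in.

```bash
python3 -c "
from workcell import env
print(env.job_done())"
```

```text
the job is handed in; nothing more can be done
None
```

The job is handed in at about 51 s on the robot's clock: both dies are in pockets, the bar is in its cradles, the clamp arm lies over the bar's end, and the key is back in its stand; the hand-in returned no verdict.

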